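# Film the slow spin of a gift display and park it at the pointer

## Task

The shop is filming a slow spin of the leaning marble gift display. Take the knob of the crank on top of its column and turn it anticlockwise (seen from above) so that the marble dish itself turns steadily at 0.8 rad/s (always between 0.65 and 0.95) for eight seconds without a break, never letting the dish race beyond 1.4 rad/s; then bring the dish to a stop with the brass stud on its rim right at the steel pointer (within 2 cm) and let go of the knob. Work by the crank only: do not touch the dish or the goods on it, and leave the other things on the table where they are.

Things in the scene. Friction and masses are not known exactly. Their poses are not given: they have to be found in the camera images.
- crank_centre (a point): fixed point: centre of the circle (radius 85 mm) on which knob_mid travels, about 254 mm above the table. z axis = common turning axis of dish and crank, leaning 0.105 rad (6 deg) from vertical; x axis points downhill, to the pointer's side. The stand is placed and turned anew each time but never moves on the job. Nothing within 250 mm reaches higher than the knob.
- knob_mid (a point): grip point on the crank knob, an upright dark wooden cylinder, 26 mm diameter, parallel to the turning axis, that spins freely on its pin (the gripper need not turn with it). It reaches 34 mm below and 19 mm above this point. Below it lies the steel crank arm, 22 x 196 mm, with a counterweight at the other end topping out 21 mm below this point.
- platter (a joint): angle of the marble dish, rad, growing anticlockwise from above, no stops (counts on over full turns); 0 and all multiples of 2 pi: stud at pointer. The loaded dish is a flywheel of about 0.16 kg m2. Its bearing has about 0.2 N m dry friction (hidden, +-20 percent) plus 0.01 N m s/rad. Dry friction holds the dish at rest at any angle.
- crank (a joint): angle of the crank relative to the dish, rad, growing anticlockwise, no stops. Crank drives dish through a fluid coupling in the column: torque on the dish 0.3 N m per rad/s that the crank is faster than the dish (a slower crank drags it back), plus 0.01 N m dry friction. platter + crank = crank angle about crank_centre's z, 0 when the knob is on its +x side.
- jar: white ceramic jar with wooden lid seated on the dish, 84 mm wide, 86 mm high, 135 mm from the axis, 100 deg anticlockwise from the stud; origin under its centre. Its weight unbalances the leaning dish: torque about 0.10 N m (hidden, 0.06 to 0.14) times the sine of the angle from the downhill side, helping while the jar goes down, hindering as it climbs. Its top stays 70 mm below knob_mid.
- dish: marble dish with dark wooden rim, 408 mm diameter, 36 mm high, and the goods fixed on it (the jar and two green boxes 70 mm wide, 75 mm high, lower than the crank arm). Origin on the axis at its underside, 180 mm below crank_centre; z along the axis, x to the stud. Not to be touched.
- stud_top (a point): point on the brass stud near its outer end, a 30 x 14 mm block lying radially on the dish's rim, 12 mm thick; 197 mm from the axis, 45 mm above the dish's underside; turns with the dish
- pointer_tip (a point): mark of the fixed steel pointer, an upright tongue 34 mm wide just outside the rim on the downhill side, with a 14 mm wide nose towards the dish. The point lies 11 mm inward of the nose's end, 197 mm from the axis, where stud_top comes when the dish angle is 0
- gift_tall: loose green gift box 90 x 90 x 110 mm, bystander, origin under its centre
- gift_low: loose green gift box 90 x 90 x 60 mm, bystander, origin under its centre
- candle: loose amber glass candle jar, 80 mm wide, 100 mm high, bystander, origin under its centre
- spool: loose empty wooden ribbon spool, 64 mm wide, 40 mm high, bystander, origin under its centre

How it is judged (in metres and radians):
On the way, in this order (a step that is already met when the one before it is completed fails the run):
1. the dish turns anticlockwise at 0.65 to 0.95 rad/s for 8 s without a break (velocity of joint platter between 0.65 and 0.95 rad/s), for 8 s.
2. the dish has stopped with the stud at the pointer (distance between stud_top and pointer_tip below 0.022 m and velocity of joint platter between -0.03 and 0.03 rad/s), for 0.4 s.
At the end, for the whole second after the job is handed in: The dish is at rest (under 0.03 rad/s) with the stud's point within 22 mm of the pointer's mark, the crank is at rest (under 0.1 rad/s) and the knob is released (all of step 2 and velocity of joint crank between -0.1 and 0.1 rad/s); the robot touches nothing.
It fails at once if the dish raced (over 1.4 rad/s) (velocity of joint platter above 1.4 rad/s or velocity of joint platter below -1.4 rad/s).
It fails at once if the robot touched the dish or the goods on it (contact force between dish and the arm above 1 N).
It fails at once if the fingers touched the dish or the goods on it (contact force between dish and the fingers above 1 N).
It fails at once if a bystander was shifted (distance of any of gift_tall, gift_low, candle, spool from where it was at the start of the episode above 0.03 m).
It also fails if it takes over 70 s, if anything falls off the work surface, if the arm or the gripper's body presses on something with over 40 N, if the wrist force passes 120 N, or if a joint passes its speed limit or range.

## Robot

A 6-joint arm with a two-finger parallel gripper is mounted at the origin on the work surface. World frame = base frame: x ahead of the robot, y to its left, z up, the work surface at z = 0. Lengths are in mm, angles in degrees, forces in N, time in s.
With the tool pointing down it reaches from about 300 to 850 mm from the base axis. Payload 4.2 kg.
Tool frame: the origin (TCP) lies at the very end of the fingers, on their centre line; the grasp point (between the pads) lies 19 mm behind it; z points along the fingers, y is the line along which they close (so a half turn about z gives the same grasp; the last joint's range is limited). The gripper opens to 91 mm and grips with 3 to 60 N. Pads are 32 mm wide; open, the fingers measure 118 mm over their backs; the gripper's body (76 mm by 178 mm) begins 60 mm behind the grasp point.
Start: joints at [67.093, 18.312, 89.639, -0, 72.044, -1.146], TCP at [213.176, 534.04, 213.976] pointing down, gripper open.
Joint ranges: [-177.97, 177.97], [-48.28, 115.42], [12.27, 149.76], [-77.06, 257.06], [2.81, 150.46], [-146.56, 146.56]. Speed limits (degrees/s): [147.25, 147.25, 180, 180, 180, 180].

## Interface

Orientations are given as [roll, pitch, yaw] about the fixed x, y, z axes, in that order (R = Rz(yaw) Ry(pitch) Rx(roll)).
In Python, from workcell import env, grab_frame gives the robot as it stands. The module is installed in compiled form; this text tells all that it offers.
- The arm moves only by the tool move_arm, never from a script. Its argument "plan" is a list of rows, each an object of numbers: "tx", "ty", "tz": the shift along the tool's x, y, z in cm; "wx", "wy", "wz": the turn, a rotation vector about the tool's x, y, z in rad. In form: [{"tx": .., "ty": .., "tz": .., "wx": .., "wy": .., "wz": ..}, ...]. A call has 1 to 12 rows; each row shifts and turns the commanded pose from where the row before left it, along the tool's axes as they then stand; what a row does not reach is not made up. A row lasts 1/12 s, in which the tool goes at most 41.7 mm and 7.16 degrees, less where a joint would pass 70% of its speed; a pose out of reach is approached as far as the arm can. A call is refused whole if a number of a shift passes 4.17 or a number of a turn 0.125, either way. A call with a gripper value outside its range is refused whole. "gripper" is the finger opening in cm, from 0 to 9.12, set as the call begins (left out, the last holds). The fingers move at their own pace and stop on an object; "force" is the grip in N (left out, the last holds). Time passes only in rows, so rows that do not move let the fingers close. It gives the time, the measured TCP pose, the force, the opening and the grip force at its end, in the units of the state.
- env.state(): the state, without advancing time (a new reading comes with each control period).
- grab_frame(name): name is "scene" or "side" or "wrist"; returns a dict with "color" (400x640x3 uint8, red, green, blue), "vfov" (degrees; the focal length in pixels is half the picture's height over the tangent of half this angle, whatever the lens; pixels are square), "cx", "cy" (the principal point, pixels), "k1" (the pictures are not rectified: a ray, as slopes to the right and down, at radius r is drawn at 1 + k1 r^2 times it, then the intrinsics apply), "view" (4x4, takes a point from world to camera coordinates). Camera axes: x right, y up, looking along -z (the intrinsics and any distortion apply to the point x, -y, -z); pixel columns grow to the right and rows downward; lengths in mm; the calibration is good to about 2 mm. A picture is of the moment at which its call begins. There is no depth.
- env.job_done(): hands the job in; it is judged then, once.
The state is a dict: "time_s": time; "qpos": joint angles; "qvel": joint speeds; "effort": joint torques, N m; "ee_pos": TCP position; "ee_rot": TCP orientation; "force": force on the tool from outside, world axes, zero at the start; "torque": the same for the moment, N m; "gripper_width": finger opening in mm; "gripper_force": force on a finger pad.
Only numpy, scipy, OpenCV 4.12 (cv2) and the standard library are available. Lean on these libraries where they do the work, as an engineer would, in place of code of your own. Each camera call takes 0.05 s, during which the arm holds its last target. There are 200 camera calls.

## Working session

There is one attempt and no reset: what is moved stays moved. The work goes in short steps, Python scripts to look and compute and a tool call to move; the robot and the scene stay as the last step left them, time stands still between calls to the robot, and variables do not carry over. Pictures are saved under pics/ and viewed, at most 10 in all, crops included, and the job is handed in when it is done.

Besides the shell and the picture viewer there is one more tool, called after "Emit:" by a JSON object that holds its "api" and its "payload", one argument or row to a line. move_arm: Moves the arm, as the interface text tells. Its arguments: {"type":"object","properties":{"plan":{"type":"array","items":{"type":"object","properties":{"tx":{"type":"number"},"ty":{"type":"number"},"tz":{"type":"number"},"wx":{"type":"number"},"wy":{"type":"number"},"wz":{"type":"number"}}}},"gripper":{"type":"number"},"force":{"type":"number"}},"required":["plan"]}

```bash
mkdir -p pics; python3 - <<'E'
from workcell import env, grab_frame
import cv2,numpy as np
s=env.state();print({k:np.round(v,3).tolist() for k,v in s.items()})
for n in("scene","side"):
    f=grab_frame(n);cv2.imwrite(f"pics/{n}0.png",cv2.cvtColor(f["color"],cv2.COLOR_RGB2BGR))
    print(n,f["vfov"],f["cx"],f["cy"],f["k1"],np.round(f["view"],3).tolist())
E
```

```text
{'time_s': 0.0, 'qpos': [67.093, 18.352, 89.707, -0.003, 72.043, -1.146], 'qvel': [0.026, -0.067, 0.023, 0.063, 0.044, 0.002], 'effort': [0.001, -41.247, -23.197, 0.073, 0.046, -0.0], 'ee_pos': [212.996, 533.547, 213.106], 'ee_rot': [-179.897, 0.001, 158.24], 'force': [-0.041, -0.366, -0.883], 'torque': [0.028, -0.037, 0.019], 'gripper_force': 0.0, 'gripper_width': 91.171}
scene 56.089367278282204 320.08510087405136 191.28733535251948 -0.030001267296893726 [[0.805, 0.594, 0.012, -430.783], [-0.473, 0.63, 0.616, 152.017], [0.358, -0.501, 0.787, -1354.235], [0.0, 0.0, 0.0, 1.0]]
side 42.29389146730833 317.0156678497332 201.2929008853466 -0.008972605909517114 [[-0.947, -0.321, -0.016, 497.721], [0.207, -0.647, 0.734, -223.664], [-0.246, 0.692, 0.679, -1662.293], [0.0, 0.0, 0.0, 1.0]]
```

View pics/scene0.png

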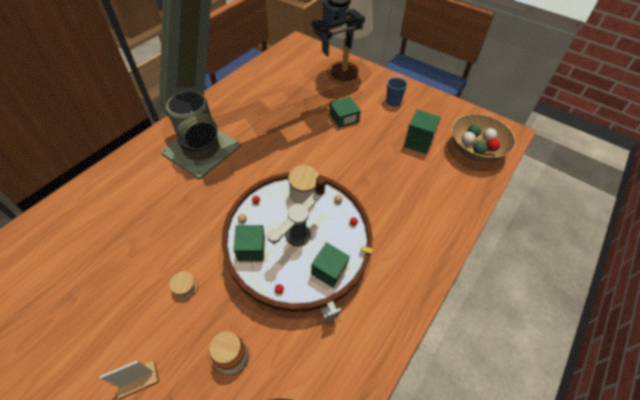

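View pics/side0.png

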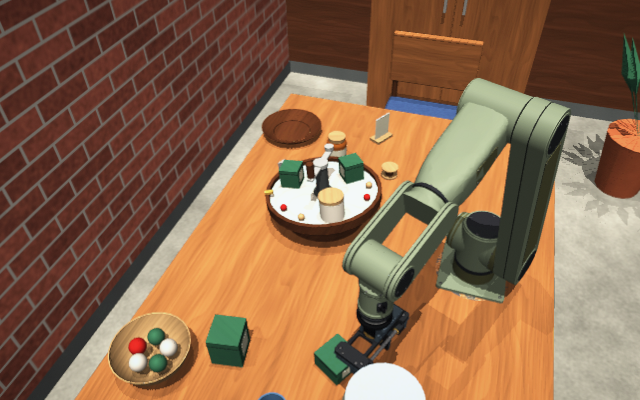

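```bash
python3 - <<'E'
import cv2,numpy as np
a=cv2.imread("pics/scene0.png")[160:330,210:390]; b=cv2.imread("pics/side0.png")[125:245,255:395]
a=cv2.resize(a,None,fx=3,fy=3,interpolation=cv2.INTER_CUBIC)
cv2.imwrite("pics/a.png",a)
cv2.imwrite("pics/b.png",cv2.resize(b,None,fx=5,fy=5,interpolation=cv2.INTER_CUBIC))
E
```

```text
(no output)
```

View pics/a.png

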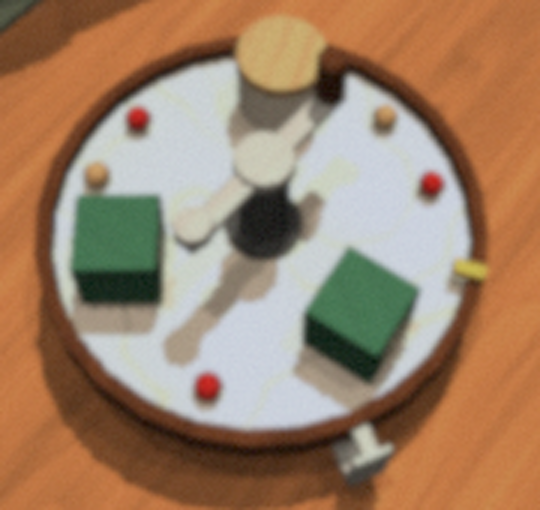

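View pics/b.png

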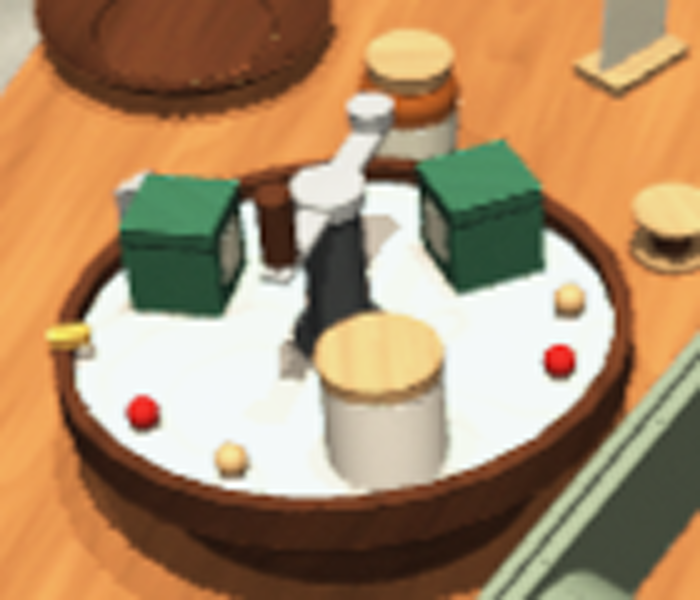

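```bash
cat > h.py <<'E'
import numpy as np
from workcell import env, grab_frame
from scipy.optimize import least_squares
from scipy.spatial.transform import Rotation as Ro
def proj(f,P):
    P=np.atleast_2d(P);V=np.array(f["view"]);c=P@V[:3,:3].T+V[:3,3]
    s=np.c_[c[:,0]/-c[:,2],-c[:,1]/-c[:,2]];r2=(s**2).sum(1,keepdims=True)
    F=200/np.tan(np.radians(f["vfov"]/2));return s*(1+f["k1"]*r2)*F+[f["cx"],f["cy"]]
def frame(c,yaw):  # crank_centre frame: z leans 6deg toward heading yaw (downhill), x downhill
    return np.asarray(c),(Ro.from_euler('z',yaw)*Ro.from_euler('y',0.105)).as_matrix()
def pol(r,a,z): return np.array([r*np.cos(a),r*np.sin(a),z])
E
cat > fit.py <<'E'
from h import *
fs={n:grab_frame(n) for n in("scene","side")}
S=lambda u,v:((u+.5)/3-.5+210,(v+.5)/3-.5+160)
D=lambda u,v:((u+.5)/5-.5+255,(v+.5)/5-.5+125)
obs=[("scene","knob",S(331,77)),("side","knob",D(276,228)),("scene","stud",S(469,270)),("side","stud",D(68,336)),
("scene","ptr",S(357,425)),("scene","jar",S(281,52)),("side","jar",D(379,352)),("scene","hub",S(265,156)),("side","hub",D(328,188)),
("scene","cw",S(194,225)),("side","cw",D(370,106))]
def pts(p):
    c,R=frame(p[:3],p[3]);a,k,zh,rc=p[4:]
    L=dict(knob=pol(85,k,-7.5),stud=pol(192,a,-135),ptr=pol(208,0,-135),jar=pol(135,a+np.radians(100),-70),hub=pol(0,0,zh),cw=pol(rc,k+np.pi,-21))
    return {n:c+R@v for n,v in L.items()}
def res(p):
    P=pts(p);return np.concatenate([(proj(fs[f],P[n])[0]-o) for f,n,o in obs]+[[(p[2]-254)/5]])
best=min((least_squares(res,[400,y0*0,254,y,y+a,k,-10,80],loss='soft_l1') if 0 else least_squares(res,[x,y0,254,y,a,k,-10,80],loss='soft_l1') for x in(500,) for y0 in(-200,100) for y in(-2,0,2) for a in(0,2,4) for k in(0,2,4)),key=lambda r:r.cost)
p=best.x;print(best.cost,np.round(p,3));print([(o[0],o[1],np.round(res(p)[2*i:2*i+2],2).tolist()) for i,o in enumerate(obs)])
print({n:np.round(v,1).tolist() for n,v in pts(p).items()})
E
python3 fit.py
```

```text
2.5484870289552215 [ 5.55672e+02 -1.23789e+02  2.50895e+02 -5.20000e-01  8.92000e-01
  2.05300e+00 -3.05500e+01  8.53920e+01]
[('scene', 'knob', [-0.5, -0.48]), ('side', 'knob', [0.19, 0.35]), ('scene', 'stud', [0.86, 0.19]), ('side', 'stud', [-0.61, 0.26]), ('scene', 'ptr', [0.39, 0.93]), ('scene', 'jar', [0.08, -0.75]), ('side', 'jar', [-0.21, -0.32]), ('scene', 'hub', [-0.66, 0.26]), ('side', 'hub', [-0.21, -0.19]), ('scene', 'cw', [-0.84, -0.45]), ('side', 'cw', [-0.08, 0.42])]
{'knob': [558.4, -38.6, 247.6], 'stud': [721.6, -46.6, 104.0], 'ptr': [722.9, -219.5, 94.8], 'jar': [479.6, -5.2, 193.7], 'hub': [552.9, -122.2, 220.5], 'cw': [550.4, -207.9, 225.9]}
```

```bash
cat >> h.py <<'E'
C,CR=frame([555.67,-123.79,250.9],-0.52)
TR=CR@np.diag([-1,1,-1.])
def tcp(): 
    s=env.state();return CR.T@(np.array(s["ee_pos"])-C),Ro.from_euler('xyz',s["ee_rot"],degrees=True).as_matrix(),s
E
python3 - <<'E'
from h import *
R0=Ro.from_euler('xyz',[180,0,158.24],degrees=True).as_matrix()
rv=Ro.from_matrix(R0.T@TR).as_rotvec();print("rotvec",rv,rv/3)
p0=np.array([213.176,534.04,213.976]);q=CR.T@(p0-C);g=pol(85,2.053,65)
d=(g-q)*[-1,1,-1];print("start q",q,"goal",g,"tool shift cm",d/10, "world tcp goal",C+CR@g)
E
```

```text
rotvec [-0.00736135  0.10482785  0.14008742] [-0.00245378  0.03494262  0.04669581]
start q [-616.77851144  400.69902504 -102.12928018] goal [-39.41727947  75.30788856  65.        ] tool shift cm [-57.7361232  -32.53911365 -16.71292802] world tcp goal [564.98230484 -42.34355251 319.67323004]
```

Emit:
{"api": "move_arm", "payload": {
  "plan": [
    {"wx": -0.0037, "wy": 0.0524, "wz": 0.07},
    {"wx": -0.0037, "wy": 0.0524, "wz": 0.07},
    {"tz": -4},
    {"tz": -4},
    {"tx": -1.6, "ty": -0.9, "tz": -0.5},
    {"tx": -3.2, "ty": -1.8, "tz": -0.5},
    {"tx": -3.2, "ty": -1.8, "tz": -0.5},
    {"tx": -3.2, "ty": -1.8, "tz": -0.5},
    {"tx": -3.2, "ty": -1.8, "tz": -0.5},
    {"tx": -3.2, "ty": -1.8, "tz": -0.5},
    {"tx": -3.2, "ty": -1.8, "tz": -0.5},
    {"tx": -3.2, "ty": -1.8, "tz": -0.5}
  ],
  "gripper": 7
}}

```text
schema error: expected keys tx, ty, tz, wx, wy, wz
```

Emit:
{"api": "move_arm", "payload": {
  "plan": [
    {"tx": -3.2, "ty": -1.8, "tz": -0.5},
    {"tx": -3.2, "ty": -1.8, "tz": -0.5},
    {"tx": -3.2, "ty": -1.8, "tz": -0.5},
    {"tx": -3.2, "ty": -1.8, "tz": -0.5},
    {"tx": -3.2, "ty": -1.8, "tz": -0.5},
    {"tx": -3.2, "ty": -1.8, "tz": -0.5},
    {"tx": -3.2, "ty": -1.8, "tz": -0.5},
    {"tx": -3.2, "ty": -1.8, "tz": -0.5},
    {"tx": -3.2, "ty": -1.8, "tz": -0.5},
    {"tx": -3.2, "ty": -1.8, "tz": -0.4},
    {"tx": -1.7, "ty": -1.0},
    {}
  ]
}}

```text
schema error: expected keys tx, ty, tz, wx, wy, wz
```

```bash
python3 - <<'E'
from h import *
import cv2
q,R,s=tcp();print(q,s["time_s"],s["gripper_width"],np.round(Ro.from_matrix(TR.T@R).as_rotvec(),4))
g=pol(85,2.053,-15);print("shift",(g-q)*[-1,1,-1]/10)
f=grab_frame("wrist");cv2.imwrite("pics/w1.png",f["color"][...,::-1])
c=C+CR@pol(85,2.053,19);print("pred knob top px",proj(f,c),"bottom",proj(f,C+CR@pol(85,2.053,-34)))
E
```

```text
[-616.69245654  400.3978364  -102.65129535] 0.2 91.26624596523462 [ 0.0084 -0.1049 -0.14  ]
shift [-57.72751771 -32.50899478  -8.76512953]
pred knob top px [[-125.15675997  811.15996308]] bottom [[-55.33153685 696.68935091]]
```

View pics/w1.png

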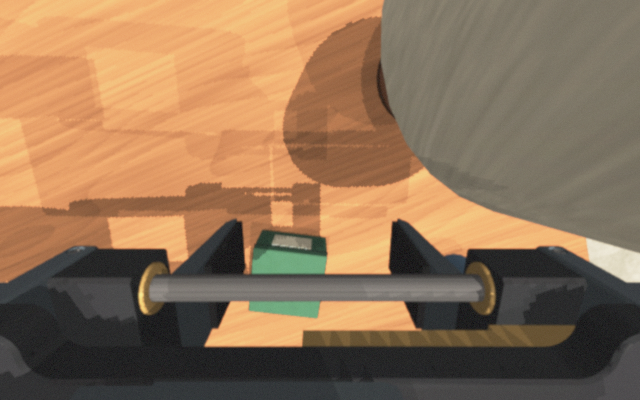

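```bash
python3 - <<'E'
from h import *
def ray(f,u,v,z):
    return least_squares(lambda p:proj(f,[p[0],p[1],z])[0]-[u,v],[400,300]).x
a=grab_frame("scene");b=grab_frame("side");w=grab_frame("wrist")
print("lamp base",ray(a,345,72,10),"shade scene px z=300,400,500",[ray(a,365,20,z).round() for z in(300,400,500)])
print("side shade",[ray(b,385,395,z).round() for z in(200,300,400,500)])
print("wrist shade right edge", [ray(w,382,60,z).round() for z in(0,200,300)],[ray(w,500,210,z).round() for z in(0,200,300)],"giftbox",ray(w,290,270,60))
V=np.array(w["view"]);print("wrist cam pos",-V[:3,:3].T@V[:3,3])
print("gripper tcp scene px",proj(a,[213,534,214]),proj(a,[213,534,330]),"side",proj(b,[213,534,214]))
E
```

```text
lamp base [156.88574496 696.78839976] shade scene px z=300,400,500 [array([259., 643.]), array([354., 471.]), array([449., 300.])]
side shade [array([159., 600.]), array([154., 651.]), array([149., 702.]), array([145., 754.])]
wrist shade right edge [array([114., 657.]), array([127., 609.]), array([133., 584.])] [array([351., 747.]), array([241., 652.]), array([185., 604.])] giftbox [299.81586607 464.6648725 ]
wrist cam pos [138.4684547  564.02909514 384.11865853]
gripper tcp scene px [[336.38664557  50.33390632]] [[337.89913366  19.89543822]] side [[369.07178393 359.58748049]]
```

```bash
python3 - <<'E'
import cv2
a=cv2.imread("pics/scene0.png")[0:110,270:440]; b=cv2.imread("pics/side0.png")[250:400,280:460]
a=cv2.resize(a,(680,440));b=cv2.resize(b,(680,567))
cv2.imwrite("pics/a2.png",cv2.resize(cv2.vconcat([a,b]),(400,592)))
E
```

```text
(no output)
```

View pics/a2.png

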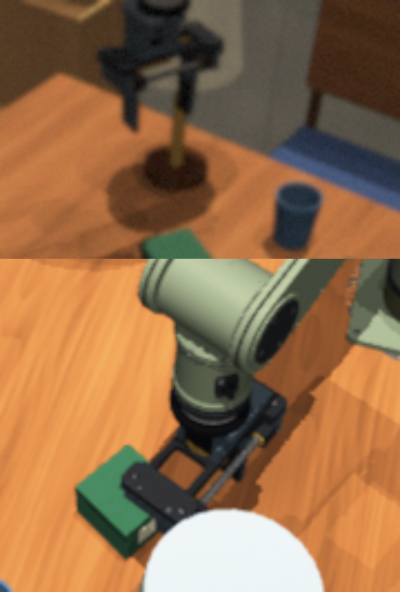

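Emit:
{"api": "move_arm", "payload": {
  "plan": [
    {"tx": -1.4, "ty": -1.05, "tz": 0, "wx": 0, "wy": 0, "wz": 0},
    {"tx": -2.8, "ty": -2.1, "tz": 0, "wx": 0, "wy": 0, "wz": 0},
    {"tx": -2.8, "ty": -2.1, "tz": 0, "wx": 0, "wy": 0, "wz": 0},
    {"tx": -2.8, "ty": -2.1, "tz": 0, "wx": 0, "wy": 0, "wz": 0},
    {"tx": -2.8, "ty": -2.1, "tz": 0, "wx": 0, "wy": 0, "wz": 0},
    {"tx": 0, "ty": 0, "tz": 0, "wx": -0.0037, "wy": 0.0524, "wz": 0.07},
    {"tx": 0, "ty": 0, "tz": 0, "wx": -0.0037, "wy": 0.0524, "wz": 0.07},
    {"tx": 0, "ty": 0, "tz": -4, "wx": 0, "wy": 0, "wz": 0},
    {"tx": 0, "ty": 0, "tz": -4, "wx": 0, "wy": 0, "wz": 0},
    {"tx": -3.2, "ty": -1.8, "tz": -0.6, "wx": 0, "wy": 0, "wz": 0},
    {"tx": -3.2, "ty": -1.8, "tz": -0.6, "wx": 0, "wy": 0, "wz": 0},
    {"tx": -3.2, "ty": -1.8, "tz": -0.6, "wx": 0, "wy": 0, "wz": 0}
  ],
  "gripper": 7
}}

```text
time_s: 1.4
ee_pos: [360.7, 299.3, 302.3]
ee_rot: [179.9, -6.0, 150.3]
force: [1.3, 0.1, 0.3]
gripper_width: 70.1
gripper_force: 0.0
```

```bash
python3 - <<'E'
from h import *
q,R,s=tcp();print(q,s["time_s"],s["gripper_width"],np.round(Ro.from_matrix(TR.T@R).as_rotvec(),4))
g=pol(85,2.053,60);print("shift",(g-q)*[-1,1,-1]/10)
E
```

```text
[-382.70937112  270.28443205   11.37131654] 1.4 70.13222120956156 [-0.0017 -0.0011 -0.002 ]
shift [-34.32920916 -19.49765435  -4.86286835]
```

Emit:
{"api": "move_arm", "payload": {
  "plan": [
    {"tx": -3.2, "ty": -1.8, "tz": -0.5, "wx": 0, "wy": 0, "wz": 0},
    {"tx": -3.2, "ty": -1.8, "tz": -0.5, "wx": 0, "wy": 0, "wz": 0},
    {"tx": -3.2, "ty": -1.8, "tz": -0.5, "wx": 0, "wy": 0, "wz": 0},
    {"tx": -3.2, "ty": -1.8, "tz": -0.5, "wx": 0, "wy": 0, "wz": 0},
    {"tx": -3.2, "ty": -1.8, "tz": -0.5, "wx": 0, "wy": 0, "wz": 0},
    {"tx": -3.2, "ty": -1.8, "tz": -0.5, "wx": 0, "wy": 0, "wz": 0},
    {"tx": -3.2, "ty": -1.8, "tz": -0.5, "wx": 0, "wy": 0, "wz": 0},
    {"tx": -3.2, "ty": -1.8, "tz": -0.5, "wx": 0, "wy": 0, "wz": 0},
    {"tx": -3.2, "ty": -1.8, "tz": -0.5, "wx": 0, "wy": 0, "wz": 0},
    {"tx": -3.2, "ty": -1.8, "tz": -0.3, "wx": 0, "wy": 0, "wz": 0},
    {"tx": -1.5, "ty": -1.0, "tz": 0, "wx": 0, "wy": 0, "wz": 0},
    {"tx": 0, "ty": 0, "tz": 0, "wx": 0, "wy": 0, "wz": 0}
  ]
}}

```text
time_s: 2.4
ee_pos: [560.7, -36.3, 312.7]
ee_rot: [-179.9, -6.0, 150.0]
force: [-0.2, 0.5, 0.3]
gripper_width: 69.8
gripper_force: 0.0
```

```bash
python3 - <<'E'
from h import *
import cv2
q,R,s=tcp();print(q,s["time_s"],np.round(Ro.from_matrix(TR.T@R).as_rotvec(),4),s["force"])
g=pol(85,2.053,-15);print("shift",(g-q)*[-1,1,-1]/10)
f=grab_frame("wrist");cv2.imwrite("pics/w2.png",f["color"][...,::-1])
print("pred knob top px",proj(f,C+CR@pol(85,2.053,19)),"bottom",proj(f,C+CR@pol(85,2.053,-34)),"stud",proj(f,C+CR@pol(197,.892,-135)),"ptr",proj(f,C+CR@pol(197,0,-135)))
E
```

```text
[-45.42291662  78.43978043  57.36135036] 2.4 [ 0.001  -0.0001  0.0043] [-0.21833699  0.46729664  0.30110229]
shift [-0.60056372 -0.31318919  7.23613504]
pred knob top px [[312.11859184 230.16660811]] bottom [[312.95597525 208.09981455]] stud [[370.3528952  295.60098909]] ptr [[264.03212526 339.1849442 ]]
```

View pics/w2.png

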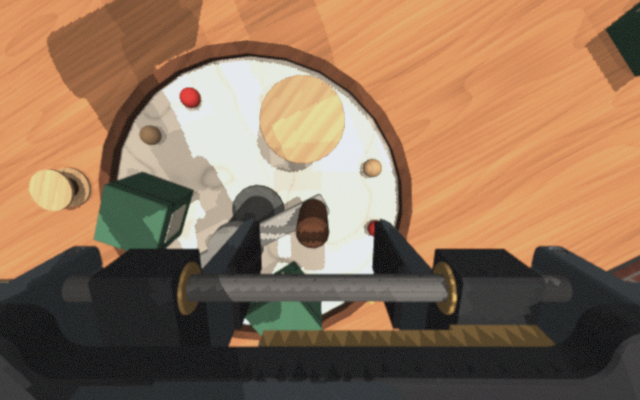

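Emit:
{"api": "move_arm", "payload": {
  "plan": [
    {"tx": -0.6, "ty": -0.3, "tz": 0, "wx": 0, "wy": 0, "wz": 0},
    {"tx": 0, "ty": 0, "tz": 1.8, "wx": 0, "wy": 0, "wz": 0},
    {"tx": 0, "ty": 0, "tz": 1.8, "wx": 0, "wy": 0, "wz": 0},
    {"tx": 0, "ty": 0, "tz": 1.8, "wx": 0, "wy": 0, "wz": 0},
    {"tx": 0, "ty": 0, "tz": 1.8, "wx": 0, "wy": 0, "wz": 0},
    {"tx": 0, "ty": 0, "tz": 0, "wx": 0, "wy": 0, "wz": 0}
  ]
}}

```text
time_s: 2.95
ee_pos: [553.7, -33.1, 238.8]
ee_rot: [-179.9, -6.4, 150.3]
force: [-0.3, 0.1, -1.0]
gripper_width: 69.8
gripper_force: 0.0
```

```bash
python3 - <<'E'
from h import *
import cv2
q,R,s=tcp();print(q,s["time_s"],s["force"],np.hypot(*q[:2]),np.arctan2(q[1],q[0]))
# berries
a=grab_frame("scene");b=grab_frame("side")
S=lambda u,v:np.array(((u+.5)/3-.5+210,(v+.5)/3-.5+160))
D=lambda u,v:np.array(((u+.5)/5-.5+255,(v+.5)/5-.5+125))
for sp,dp in [((138,119),(560,360)),((431,184),(143,412)),((384,118),(231,459)),((96,174),(569,300))]:
    x=least_squares(lambda p:np.r_[proj(a,C+CR@p)[0]-S(*sp),proj(b,C+CR@p)[0]-D(*dp)],[0,0,-150]);p=x.x
    print(np.hypot(*p[:2]),np.arctan2(p[1],p[0])-.892,p[2],x.cost)
p=least_squares(lambda p:proj(a,C+CR@np.r_[p,-140])[0]-S(207,386),[0,0]).x;print(np.hypot(*p),np.arctan2(p[1],p[0])-.892)
E
```

```text
[-45.21125269  77.76022141 -16.91617704] 2.95 [-0.32396896  0.09492441 -0.96723055] 89.94837076921708 2.0974411062094744
158.96606490408786 -3.5684926199708253 -144.41795612215196 0.14384509668772819
159.4808761934427 0.5204134449638315 -144.8260966976172 0.038663268486211995
157.97901701189923 1.0444304802914597 -145.50957742567726 0.01510032637398927
159.7457561970781 -3.1355033218012465 -144.27345802907175 0.00833115847323394
161.82732303979373 -1.559502008654114
```

```bash
cat >> h.py <<'E'
import cv2
RED=np.radians([30,-90,155]);TAN=np.radians([60,180])
def reds(f):
    hsv=cv2.cvtColor(f["color"],cv2.COLOR_RGB2HSV)
    m=(((hsv[...,0]<5)|(hsv[...,0]>174))&(hsv[...,1]>170)&(hsv[...,2]>70)).astype(np.uint8)
    n,_,st,ce=cv2.connectedComponentsWithStats(m);out=[]
    for i in range(1,n):
        if st[i,4]<6: continue
        x=least_squares(lambda p:proj(f,C+CR@np.r_[p,-144.5])[0]-ce[i],[0,0]).x
        if abs(np.hypot(*x)-159.5)<12: out.append((np.arctan2(x[1],x[0]),st[i,4]))
    return out
def angle(f,guess):
    """dish angle nearest guess from red berries"""
    A=[a-r for a,_ in reds(f) for r in RED];w=[guess+(a-guess+np.pi)%(2*np.pi)-np.pi for a in A]
    w=sorted(w,key=lambda v:abs(v-guess));return np.round(w[:4],3)
E
python3 - <<'E'
from h import *
q,R,s=tcp();print(q,s["time_s"],np.round(Ro.from_matrix(TR.T@R).as_rotvec(),4),s["force"])
g=pol(85,2.053,-15);print("shift",(g-q)*[-1,1,-1]/10)
for n in("wrist","scene","side"):
    f=grab_frame(n);print(n,angle(f,.892),len(reds(f)))
E
```

```text
[-43.28204178  78.38220811 -13.34501767] 3.05 [ 0.      0.0003 -0.0015] [ 0.03330159 -0.70322065  0.19029719]
shift [-0.38647623 -0.30743196  0.16549823]
wrist [ 0.902 -1.106  3.083] 1
scene [ 0.889  0.902  0.903 -1.104] 3
side [ 0.894  0.912 -1.096  2.989] 2
```

Emit:
{"api": "move_arm", "payload": {
  "plan": [
    {"tx": -0.4, "ty": -0.3, "tz": 0.15, "wx": 0, "wy": 0, "wz": 0},
    {"tx": 0, "ty": 0, "tz": 0, "wx": 0, "wy": 0, "wz": 0},
    {"tx": 0, "ty": 0, "tz": 0, "wx": 0, "wy": 0, "wz": 0},
    {"tx": 0, "ty": 0, "tz": 0, "wx": 0, "wy": 0, "wz": 0}
  ]
}}

```text
time_s: 3.53
ee_pos: [558.3, -39.2, 240.0]
ee_rot: [180.0, -6.0, 150.2]
force: [-0.2, -0.4, -0.7]
gripper_width: 70.0
gripper_force: 0.0
```

```bash
python3 - <<'E'
from h import *
q,R,s=tcp();print(q,s["time_s"],s["force"],np.hypot(*q[:2]),np.arctan2(q[1],q[0]))
E
```

```text
[-38.38628258  74.66070992 -15.05321258] 3.5333 [-0.20025714 -0.35700146 -0.67551334] 83.95074922960538 2.0456942260990276
```

Emit:
{"api": "move_arm", "payload": {
  "plan": [
    {"tx": 0, "ty": 0, "tz": 0, "wx": 0, "wy": 0, "wz": 0},
    {"tx": 0, "ty": 0, "tz": 0, "wx": 0, "wy": 0, "wz": 0},
    {"tx": 0, "ty": 0, "tz": 0, "wx": 0, "wy": 0, "wz": 0},
    {"tx": 0, "ty": 0, "tz": 0, "wx": 0, "wy": 0, "wz": 0},
    {"tx": 0, "ty": 0, "tz": 0, "wx": 0, "wy": 0, "wz": 0},
    {"tx": 0, "ty": 0, "tz": 0, "wx": 0, "wy": 0, "wz": 0},
    {"tx": 0, "ty": 0, "tz": 0, "wx": 0, "wy": 0, "wz": 0},
    {"tx": 0, "ty": 0, "tz": 0, "wx": 0, "wy": 0, "wz": 0}
  ],
  "gripper": 1.5,
  "force": 20
}}

```text
time_s: 4.2
ee_pos: [558.2, -38.9, 239.8]
ee_rot: [180.0, -6.0, 150.2]
force: [-0.3, 0.5, 1.1]
gripper_width: 25.7
gripper_force: 20.0
```

```bash
python3 - <<'E'
from h import *
q,R,s=tcp();print(q,s["time_s"],s["force"],s["gripper_width"],s["gripper_force"],np.hypot(*q[:2]),np.arctan2(q[1],q[0]))
for n in("scene","side"): print(n,angle(grab_frame(n),.892))
E
```

```text
[-38.59495976  74.8991087  -15.18091938] 4.2 [-0.27678499  0.51547143  1.1084822 ] 25.669259815262006 20.00001239357516 84.25821860490902 2.0466030699562188
scene [ 0.888  0.902  0.902 -1.105]
side [ 0.894  0.912 -1.096  2.989]
```

```bash
cat > step.py <<'E'
import json,sys,os
from h import *
J="log.json";DT=1/12;h=1/240
L=json.load(open(J)) if os.path.exists(J) else dict(seg=[],meas=[],xy=[85*np.cos(2.047),85*np.sin(2.047)],psi=2.047,t0=4.3,th0=0.897,pend=[])
def acc(w,wc,th,P):
    d=wc-w;T=.3*d+.01*np.tanh(d/.02)-P[1]*np.sin(th+np.radians(100))-.01*w
    if abs(w)<1e-9 and abs(T)<P[0]: return 0.
    return (T-P[0]*np.sign(w if abs(w)>1e-9 else T))/P[3]
class Sim:
    def __init__(s,P): s.P=P;s.th=L["th0"];s.w=0.;s.c=s.cmd=2.047;s.t=L["t0"];s.h=[]
    def seg(s,dur,end):
        n=max(1,round(dur/h));c0=s.cmd
        for i in range(n):
            s.cmd=c0+(end-c0)*(i+1)/n;v=(s.cmd-s.c)/s.P[2];v=v*(1-np.exp(-h/s.P[2]))*s.P[2]/h;s.c+=v*h
            w=s.w+acc(s.w,v,s.th,s.P)*h
            if s.w*w<0: w=0.
            s.w=w;s.th+=w*h;s.t+=h;s.h.append((s.t,s.w))
PR=np.array([.2,.1,.06,.16]);SG=np.array([.025,.025,.03,.006])
def run(P):
    s=Sim(P);out=[];k=0
    M=L["meas"]
    for i,(d,e) in enumerate(L["seg"]):
        for m in M:
            if m[0]==i: out+= [(s.th-m[1])/.008] if m[1] is not None else [];out+=[(s.c-m[2])/.02]
        s.seg(d,e)
    for m in M:
        if m[0]==len(L["seg"]): out+=[(s.th-m[1])/.008] if m[1] is not None else [];out+=[(s.c-m[2])/.02]
    return s,out
def fit():
    f=lambda P:np.r_[run(P)[1],(P-PR)/SG]
    if len(L["meas"])<1: return PR
    return least_squares(f,PR,bounds=([.15,.05,.01,.13],[.26,.15,.2,.19]),diff_step=1e-2).x
def step(n=12,pic=True,target=.8,amax=.7,cam="scene",prof=None):
    for e in L["pend"]: L["seg"].append((DT,e))
    L["pend"]=[]
    q,R,s=tcp();ps=np.arctan2(q[1],q[0]);ps=L["psi"]+(ps-L["psi"]+np.pi)%(2*np.pi)-np.pi
    t=L["t0"]+sum(d for d,_ in L["seg"])
    a=None;g=run(fit())[0].th if L["seg"] else L["th0"]
    if pic and L["seg"]:
        A=angle(grab_frame(cam),g);A=[x for x in A if abs(x-g)<.45];a=float(np.median([x for x in A if abs(x-A[0])<.05])) if A else None
        print("angles",A,"pred",round(g,3))
    if L["seg"]: L["meas"].append((len(L["seg"]),a,float(ps)))
    if pic and L["seg"]: L["seg"].append((.05,L["psi"]))
    P=fit();S=run(P)[0]
    print("t",s["time_s"],round(t,3),"r",round(np.hypot(*q[:2]),1),"z",round(q[2],1),"F",np.round(np.array(s["force"])@CR,1),"gf",round(s["gripper_force"]),"P",np.round(P,4),"th",round(S.th,3),"mod",round(S.th%(2*np.pi),3),"w",round(S.w,3),"psi",round(S.c,3))
    rows=[];xy=np.array(L["xy"]);k=len(S.h)
    for i in range(n):
        tg=target if prof is None else prof[i]
        wd=S.w;a_=np.clip((tg-wd)/.3,-amax,amax);wn=np.clip(wd+a_*DT,0,2);th=S.th+wn*DT/2
        wc=wn+(P[3]*a_+P[0]+.01*wn+P[1]*np.sin(th+np.radians(100))-.01)/.3
        if tg==0: wc=0
        wc=np.clip(wc,-1,3.2)
        e=S.c+wc*DT+P[2]*wc if tg else S.cmd
        r=np.round((85*np.array([np.cos(e),np.sin(e)])-xy)*[-1,1]/10,2);xy=xy+r*[-10,10]
        rows.append(r);S.seg(DT,e);L["pend"].append(float(e));L["psi"]=float(e)
    L["xy"]=xy.tolist();json.dump(L,open(J,"w"))
    hw=[w for _,w in S.h[k::20]];print("w pred",np.round(hw,2),"end th",round(S.th,3),"cmd psi",round(L["psi"],3))
    print(", ".join('{"tx": %g, "ty": %g, "tz": 0, "wx": 0, "wy": 0, "wz": 0}'%tuple(r) for r in rows))
    return S
E
python3 -c "
from step import *
step(12)"
```

```text
t 4.3 4.3 r 84.2 z -15.2 F [ 0.   0.3 -0. ] gf 20 P [0.2  0.1  0.06 0.16] th 0.897 mod 0.897 w 0.0 psi 2.047
w pred [0.   0.05 0.12 0.19 0.25 0.32 0.38 0.45 0.51 0.58 0.64 0.69] end th 1.273 cmd psi 3.662
{"tx": 1.26, "ty": -0.8, "tz": 0, "wx": 0, "wy": 0, "wz": 0}, {"tx": 0.59, "ty": -0.49, "tz": 0, "wx": 0, "wy": 0, "wz": 0}, {"tx": 0.73, "ty": -0.75, "tz": 0, "wx": 0, "wy": 0, "wz": 0}, {"tx": 0.61, "ty": -0.82, "tz": 0, "wx": 0, "wy": 0, "wz": 0}, {"tx": 0.54, "ty": -0.94, "tz": 0, "wx": 0, "wy": 0, "wz": 0}, {"tx": 0.42, "ty": -1.03, "tz": 0, "wx": 0, "wy": 0, "wz": 0}, {"tx": 0.3, "ty": -1.12, "tz": 0, "wx": 0, "wy": 0, "wz": 0}, {"tx": 0.14, "ty": -1.19, "tz": 0, "wx": 0, "wy": 0, "wz": 0}, {"tx": -0.03, "ty": -1.24, "tz": 0, "wx": 0, "wy": 0, "wz": 0}, {"tx": -0.21, "ty": -1.25, "tz": 0, "wx": 0, "wy": 0, "wz": 0}, {"tx": -0.37, "ty": -1.13, "tz": 0, "wx": 0, "wy": 0, "wz": 0}, {"tx": -0.5, "ty": -1.02, "tz": 0, "wx": 0, "wy": 0, "wz": 0}
```

Emit:
{"api": "move_arm", "payload": {
  "plan": [
    {"tx": 1.26, "ty": -0.8, "tz": 0, "wx": 0, "wy": 0, "wz": 0},
    {"tx": 0.59, "ty": -0.49, "tz": 0, "wx": 0, "wy": 0, "wz": 0},
    {"tx": 0.73, "ty": -0.75, "tz": 0, "wx": 0, "wy": 0, "wz": 0},
    {"tx": 0.61, "ty": -0.82, "tz": 0, "wx": 0, "wy": 0, "wz": 0},
    {"tx": 0.54, "ty": -0.94, "tz": 0, "wx": 0, "wy": 0, "wz": 0},
    {"tx": 0.42, "ty": -1.03, "tz": 0, "wx": 0, "wy": 0, "wz": 0},
    {"tx": 0.3, "ty": -1.12, "tz": 0, "wx": 0, "wy": 0, "wz": 0},
    {"tx": 0.14, "ty": -1.19, "tz": 0, "wx": 0, "wy": 0, "wz": 0},
    {"tx": -0.03, "ty": -1.24, "tz": 0, "wx": 0, "wy": 0, "wz": 0},
    {"tx": -0.21, "ty": -1.25, "tz": 0, "wx": 0, "wy": 0, "wz": 0},
    {"tx": -0.37, "ty": -1.13, "tz": 0, "wx": 0, "wy": 0, "wz": 0},
    {"tx": -0.5, "ty": -1.02, "tz": 0, "wx": 0, "wy": 0, "wz": 0}
  ]
}}

```text
time_s: 5.3
ee_pos: [469.6, -124.6, 243.5]
ee_rot: [179.8, -5.9, 150.2]
force: [6.6, 3.4, -4.8]
gripper_width: 25.4
gripper_force: 20.0
```

```bash
python3 -c "
from step import *
step(12)"
```

```text
angles [np.float64(1.311), np.float64(1.319), np.float64(1.323)] pred 1.273
t 5.3 5.3 r 85.0 z -15.1 F [ 4.5  6.2 -4.3] gf 20 P [0.2081 0.1032 0.01   0.1604] th 1.353 mod 1.353 w 0.622 psi 3.662
w pred [0.62 0.68 0.72 0.75 0.77 0.78 0.79 0.8  0.8  0.81 0.81 0.81] end th 2.123 cmd psi 5.12
{"tx": -0.75, "ty": -1.1, "tz": 0, "wx": 0, "wy": 0, "wz": 0}, {"tx": -0.77, "ty": -0.84, "tz": 0, "wx": 0, "wy": 0, "wz": 0}, {"tx": -0.85, "ty": -0.7, "tz": 0, "wx": 0, "wy": 0, "wz": 0}, {"tx": -0.9, "ty": -0.58, "tz": 0, "wx": 0, "wy": 0, "wz": 0}, {"tx": -0.94, "ty": -0.44, "tz": 0, "wx": 0, "wy": 0, "wz": 0}, {"tx": -0.97, "ty": -0.32, "tz": 0, "wx": 0, "wy": 0, "wz": 0}, {"tx": -0.97, "ty": -0.21, "tz": 0, "wx": 0, "wy": 0, "wz": 0}, {"tx": -0.97, "ty": -0.08, "tz": 0, "wx": 0, "wy": 0, "wz": 0}, {"tx": -0.95, "ty": 0.02, "tz": 0, "wx": 0, "wy": 0, "wz": 0}, {"tx": -0.93, "ty": 0.13, "tz": 0, "wx": 0, "wy": 0, "wz": 0}, {"tx": -0.89, "ty": 0.23, "tz": 0, "wx": 0, "wy": 0, "wz": 0}, {"tx": -0.85, "ty": 0.31, "tz": 0, "wx": 0, "wy": 0, "wz": 0}
```

Emit:
{"api": "move_arm", "payload": {
  "plan": [
    {"tx": -0.75, "ty": -1.1, "tz": 0, "wx": 0, "wy": 0, "wz": 0},
    {"tx": -0.77, "ty": -0.84, "tz": 0, "wx": 0, "wy": 0, "wz": 0},
    {"tx": -0.85, "ty": -0.7, "tz": 0, "wx": 0, "wy": 0, "wz": 0},
    {"tx": -0.9, "ty": -0.58, "tz": 0, "wx": 0, "wy": 0, "wz": 0},
    {"tx": -0.94, "ty": -0.44, "tz": 0, "wx": 0, "wy": 0, "wz": 0},
    {"tx": -0.97, "ty": -0.32, "tz": 0, "wx": 0, "wy": 0, "wz": 0},
    {"tx": -0.97, "ty": -0.21, "tz": 0, "wx": 0, "wy": 0, "wz": 0},
    {"tx": -0.97, "ty": -0.08, "tz": 0, "wx": 0, "wy": 0, "wz": 0},
    {"tx": -0.95, "ty": 0.02, "tz": 0, "wx": 0, "wy": 0, "wz": 0},
    {"tx": -0.93, "ty": 0.13, "tz": 0, "wx": 0, "wy": 0, "wz": 0},
    {"tx": -0.89, "ty": 0.23, "tz": 0, "wx": 0, "wy": 0, "wz": 0},
    {"tx": -0.85, "ty": 0.31, "tz": 0, "wx": 0, "wy": 0, "wz": 0}
  ]
}}

```text
time_s: 6.35
ee_pos: [543.6, -208.1, 232.3]
ee_rot: [180.0, -6.2, 150.2]
force: [-0.9, 4.0, 1.7]
gripper_width: 25.6
gripper_force: 20.0
```

```bash
python3 -c "
from step import *
step(12)"
```

```text
angles [np.float64(2.127), np.float64(2.105), np.float64(2.097)] pred 2.123
t 6.35 6.35 r 85.8 z -15.2 F [-3.   3.   1.4] gf 20 P [0.2125 0.0956 0.01   0.1599] th 2.143 mod 2.143 w 0.684 psi 5.12
w pred [0.68 0.72 0.75 0.77 0.78 0.79 0.8  0.8  0.81 0.81 0.81 0.81] end th 2.925 cmd psi 6.399
{"tx": -0.99, "ty": 0.51, "tz": 0, "wx": 0, "wy": 0, "wz": 0}, {"tx": -0.8, "ty": 0.53, "tz": 0, "wx": 0, "wy": 0, "wz": 0}, {"tx": -0.71, "ty": 0.61, "tz": 0, "wx": 0, "wy": 0, "wz": 0}, {"tx": -0.63, "ty": 0.67, "tz": 0, "wx": 0, "wy": 0, "wz": 0}, {"tx": -0.55, "ty": 0.72, "tz": 0, "wx": 0, "wy": 0, "wz": 0}, {"tx": -0.45, "ty": 0.76, "tz": 0, "wx": 0, "wy": 0, "wz": 0}, {"tx": -0.38, "ty": 0.79, "tz": 0, "wx": 0, "wy": 0, "wz": 0}, {"tx": -0.28, "ty": 0.82, "tz": 0, "wx": 0, "wy": 0, "wz": 0}, {"tx": -0.2, "ty": 0.84, "tz": 0, "wx": 0, "wy": 0, "wz": 0}, {"tx": -0.12, "ty": 0.84, "tz": 0, "wx": 0, "wy": 0, "wz": 0}, {"tx": -0.03, "ty": 0.85, "tz": 0, "wx": 0, "wy": 0, "wz": 0}, {"tx": 0.06, "ty": 0.85, "tz": 0, "wx": 0, "wy": 0, "wz": 0}
```

Emit:
{"api": "move_arm", "payload": {
  "plan": [
    {"tx": -0.99, "ty": 0.51, "tz": 0, "wx": 0, "wy": 0, "wz": 0},
    {"tx": -0.8, "ty": 0.53, "tz": 0, "wx": 0, "wy": 0, "wz": 0},
    {"tx": -0.71, "ty": 0.61, "tz": 0, "wx": 0, "wy": 0, "wz": 0},
    {"tx": -0.63, "ty": 0.67, "tz": 0, "wx": 0, "wy": 0, "wz": 0},
    {"tx": -0.55, "ty": 0.72, "tz": 0, "wx": 0, "wy": 0, "wz": 0},
    {"tx": -0.45, "ty": 0.76, "tz": 0, "wx": 0, "wy": 0, "wz": 0},
    {"tx": -0.38, "ty": 0.79, "tz": 0, "wx": 0, "wy": 0, "wz": 0},
    {"tx": -0.28, "ty": 0.82, "tz": 0, "wx": 0, "wy": 0, "wz": 0},
    {"tx": -0.2, "ty": 0.84, "tz": 0, "wx": 0, "wy": 0, "wz": 0},
    {"tx": -0.12, "ty": 0.84, "tz": 0, "wx": 0, "wy": 0, "wz": 0},
    {"tx": -0.03, "ty": 0.85, "tz": 0, "wx": 0, "wy": 0, "wz": 0},
    {"tx": 0.06, "ty": 0.85, "tz": 0, "wx": 0, "wy": 0, "wz": 0}
  ]
}}

```text
time_s: 7.4
ee_pos: [632.5, -156.7, 226.9]
ee_rot: [-180.0, -6.0, 150.2]
force: [-3.4, 0.2, 3.0]
gripper_width: 25.3
gripper_force: 20.0
```

```bash
python3 -c "
from step import *
step(12)"
```

```text
angles [np.float64(3.071), np.float64(3.074)] pred 2.925
t 7.4 7.4 r 85.6 z -15.2 F [-3.4 -1.5  2.7] gf 20 P [0.2036 0.1417 0.01   0.1585] th 3.115 mod 3.115 w 0.876 psi 6.399
w pred [0.87 0.85 0.84 0.83 0.83 0.82 0.82 0.82 0.81 0.81 0.81 0.81] end th 3.939 cmd psi 7.486
{"tx": 0.12, "ty": 0.73, "tz": 0, "wx": 0, "wy": 0, "wz": 0}, {"tx": 0.16, "ty": 0.67, "tz": 0, "wx": 0, "wy": 0, "wz": 0}, {"tx": 0.23, "ty": 0.67, "tz": 0, "wx": 0, "wy": 0, "wz": 0}, {"tx": 0.29, "ty": 0.67, "tz": 0, "wx": 0, "wy": 0, "wz": 0}, {"tx": 0.36, "ty": 0.65, "tz": 0, "wx": 0, "wy": 0, "wz": 0}, {"tx": 0.41, "ty": 0.63, "tz": 0, "wx": 0, "wy": 0, "wz": 0}, {"tx": 0.49, "ty": 0.6, "tz": 0, "wx": 0, "wy": 0, "wz": 0}, {"tx": 0.54, "ty": 0.57, "tz": 0, "wx": 0, "wy": 0, "wz": 0}, {"tx": 0.61, "ty": 0.52, "tz": 0, "wx": 0, "wy": 0, "wz": 0}, {"tx": 0.67, "ty": 0.47, "tz": 0, "wx": 0, "wy": 0, "wz": 0}, {"tx": 0.72, "ty": 0.42, "tz": 0, "wx": 0, "wy": 0, "wz": 0}, {"tx": 0.78, "ty": 0.35, "tz": 0, "wx": 0, "wy": 0, "wz": 0}
```

Emit:
{"api": "move_arm", "payload": {
  "plan": [
    {"tx": 0.12, "ty": 0.73, "tz": 0, "wx": 0, "wy": 0, "wz": 0},
    {"tx": 0.16, "ty": 0.67, "tz": 0, "wx": 0, "wy": 0, "wz": 0},
    {"tx": 0.23, "ty": 0.67, "tz": 0, "wx": 0, "wy": 0, "wz": 0},
    {"tx": 0.29, "ty": 0.67, "tz": 0, "wx": 0, "wy": 0, "wz": 0},
    {"tx": 0.36, "ty": 0.65, "tz": 0, "wx": 0, "wy": 0, "wz": 0},
    {"tx": 0.41, "ty": 0.63, "tz": 0, "wx": 0, "wy": 0, "wz": 0},
    {"tx": 0.49, "ty": 0.6, "tz": 0, "wx": 0, "wy": 0, "wz": 0},
    {"tx": 0.54, "ty": 0.57, "tz": 0, "wx": 0, "wy": 0, "wz": 0},
    {"tx": 0.61, "ty": 0.52, "tz": 0, "wx": 0, "wy": 0, "wz": 0},
    {"tx": 0.67, "ty": 0.47, "tz": 0, "wx": 0, "wy": 0, "wz": 0},
    {"tx": 0.72, "ty": 0.42, "tz": 0, "wx": 0, "wy": 0, "wz": 0},
    {"tx": 0.78, "ty": 0.35, "tz": 0, "wx": 0, "wy": 0, "wz": 0}
  ]
}}

```text
time_s: 8.45
ee_pos: [619.9, -69.5, 232.6]
ee_rot: [180.0, -6.0, 150.2]
force: [0.3, -2.1, 0.9]
gripper_width: 25.5
gripper_force: 20.0
```

```bash
python3 -c "
from step import *
step(12)"
```

```text
angles [np.float64(3.934), np.float64(3.95)] pred 3.939
t 8.45 8.45 r 84.8 z -15.2 F [ 1.2 -1.7  1. ] gf 20 P [0.2035 0.1422 0.01   0.1586] th 3.98 mod 3.98 w 0.714 psi 7.486
w pred [0.71 0.74 0.76 0.78 0.79 0.8  0.8  0.81 0.81 0.81 0.81 0.81] end th 4.77 cmd psi 8.935
{"tx": 1, "ty": 0.31, "tz": 0, "wx": 0, "wy": 0, "wz": 0}, {"tx": 0.93, "ty": 0.18, "tz": 0, "wx": 0, "wy": 0, "wz": 0}, {"tx": 0.95, "ty": 0.07, "tz": 0, "wx": 0, "wy": 0, "wz": 0}, {"tx": 0.97, "ty": -0.03, "tz": 0, "wx": 0, "wy": 0, "wz": 0}, {"tx": 0.97, "ty": -0.15, "tz": 0, "wx": 0, "wy": 0, "wz": 0}, {"tx": 0.96, "ty": -0.26, "tz": 0, "wx": 0, "wy": 0, "wz": 0}, {"tx": 0.94, "ty": -0.38, "tz": 0, "wx": 0, "wy": 0, "wz": 0}, {"tx": 0.91, "ty": -0.5, "tz": 0, "wx": 0, "wy": 0, "wz": 0}, {"tx": 0.86, "ty": -0.63, "tz": 0, "wx": 0, "wy": 0, "wz": 0}, {"tx": 0.78, "ty": -0.74, "tz": 0, "wx": 0, "wy": 0, "wz": 0}, {"tx": 0.7, "ty": -0.85, "tz": 0, "wx": 0, "wy": 0, "wz": 0}, {"tx": 0.59, "ty": -0.95, "tz": 0, "wx": 0, "wy": 0, "wz": 0}
```

Emit:
{"api": "move_arm", "payload": {
  "plan": [
    {"tx": 1, "ty": 0.31, "tz": 0, "wx": 0, "wy": 0, "wz": 0},
    {"tx": 0.93, "ty": 0.18, "tz": 0, "wx": 0, "wy": 0, "wz": 0},
    {"tx": 0.95, "ty": 0.07, "tz": 0, "wx": 0, "wy": 0, "wz": 0},
    {"tx": 0.97, "ty": -0.03, "tz": 0, "wx": 0, "wy": 0, "wz": 0},
    {"tx": 0.97, "ty": -0.15, "tz": 0, "wx": 0, "wy": 0, "wz": 0},
    {"tx": 0.96, "ty": -0.26, "tz": 0, "wx": 0, "wy": 0, "wz": 0},
    {"tx": 0.94, "ty": -0.38, "tz": 0, "wx": 0, "wy": 0, "wz": 0},
    {"tx": 0.91, "ty": -0.5, "tz": 0, "wx": 0, "wy": 0, "wz": 0},
    {"tx": 0.86, "ty": -0.63, "tz": 0, "wx": 0, "wy": 0, "wz": 0},
    {"tx": 0.78, "ty": -0.74, "tz": 0, "wx": 0, "wy": 0, "wz": 0},
    {"tx": 0.7, "ty": -0.85, "tz": 0, "wx": 0, "wy": 0, "wz": 0},
    {"tx": 0.59, "ty": -0.95, "tz": 0, "wx": 0, "wy": 0, "wz": 0}
  ]
}}

```text
time_s: 9.5
ee_pos: [508.8, -52.4, 243.6]
ee_rot: [180.0, -6.0, 150.2]
force: [3.9, -2.2, -2.2]
gripper_width: 25.7
gripper_force: 20.0
```

```bash
python3 -c "
from step import *
step(12,target=.8)"
```

```text
angles [np.float64(4.776), np.float64(4.785), np.float64(4.796)] pred 4.77
t 9.5 9.5 r 84.4 z -15.2 F [ 4.7  0.1 -1.7] gf 20 P [0.2025 0.1427 0.01   0.1609] th 4.816 mod 4.816 w 0.688 psi 8.935
w pred [0.68 0.73 0.75 0.77 0.79 0.8  0.8  0.81 0.81 0.81 0.81 0.82] end th 5.603 cmd psi 10.758
{"tx": 0.55, "ty": -1.26, "tz": 0, "wx": 0, "wy": 0, "wz": 0}, {"tx": 0.31, "ty": -1.19, "tz": 0, "wx": 0, "wy": 0, "wz": 0}, {"tx": 0.14, "ty": -1.23, "tz": 0, "wx": 0, "wy": 0, "wz": 0}, {"tx": -0.05, "ty": -1.25, "tz": 0, "wx": 0, "wy": 0, "wz": 0}, {"tx": -0.22, "ty": -1.23, "tz": 0, "wx": 0, "wy": 0, "wz": 0}, {"tx": -0.42, "ty": -1.2, "tz": 0, "wx": 0, "wy": 0, "wz": 0}, {"tx": -0.59, "ty": -1.13, "tz": 0, "wx": 0, "wy": 0, "wz": 0}, {"tx": -0.76, "ty": -1.05, "tz": 0, "wx": 0, "wy": 0, "wz": 0}, {"tx": -0.93, "ty": -0.92, "tz": 0, "wx": 0, "wy": 0, "wz": 0}, {"tx": -1.06, "ty": -0.78, "tz": 0, "wx": 0, "wy": 0, "wz": 0}, {"tx": -1.19, "ty": -0.61, "tz": 0, "wx": 0, "wy": 0, "wz": 0}, {"tx": -1.28, "ty": -0.42, "tz": 0, "wx": 0, "wy": 0, "wz": 0}
```

Emit:
{"api": "move_arm", "payload": {
  "plan": [
    {"tx": 0.55, "ty": -1.26, "tz": 0, "wx": 0, "wy": 0, "wz": 0},
    {"tx": 0.31, "ty": -1.19, "tz": 0, "wx": 0, "wy": 0, "wz": 0},
    {"tx": 0.14, "ty": -1.23, "tz": 0, "wx": 0, "wy": 0, "wz": 0},
    {"tx": -0.05, "ty": -1.25, "tz": 0, "wx": 0, "wy": 0, "wz": 0},
    {"tx": -0.22, "ty": -1.23, "tz": 0, "wx": 0, "wy": 0, "wz": 0},
    {"tx": -0.42, "ty": -1.2, "tz": 0, "wx": 0, "wy": 0, "wz": 0},
    {"tx": -0.59, "ty": -1.13, "tz": 0, "wx": 0, "wy": 0, "wz": 0},
    {"tx": -0.76, "ty": -1.05, "tz": 0, "wx": 0, "wy": 0, "wz": 0},
    {"tx": -0.93, "ty": -0.92, "tz": 0, "wx": 0, "wy": 0, "wz": 0},
    {"tx": -1.06, "ty": -0.78, "tz": 0, "wx": 0, "wy": 0, "wz": 0},
    {"tx": -1.19, "ty": -0.61, "tz": 0, "wx": 0, "wy": 0, "wz": 0},
    {"tx": -1.28, "ty": -0.42, "tz": 0, "wx": 0, "wy": 0, "wz": 0}
  ]
}}

```text
time_s: 10.55
ee_pos: [494.7, -184.3, 238.0]
ee_rot: [179.8, -6.3, 150.2]
force: [2.1, 6.1, 2.4]
gripper_width: 25.3
gripper_force: 20.0
```

```bash
python3 -c "
from step import *
step(12,pic=False,target=.8)"
```

```text
t 10.55 10.55 r 85.5 z -15.2 F [-1.4  6.4  2.2] gf 20 P [0.2025 0.1427 0.01   0.1609] th 5.603 mod 5.603 w 0.817 psi 10.743
w pred [0.82 0.82 0.82 0.82 0.82 0.82 0.82 0.82 0.82 0.82 0.82 0.82] end th 6.422 cmd psi 12.708
{"tx": -1.34, "ty": -0.21, "tz": 0, "wx": 0, "wy": 0, "wz": 0}, {"tx": -1.36, "ty": 0.01, "tz": 0, "wx": 0, "wy": 0, "wz": 0}, {"tx": -1.36, "ty": 0.22, "tz": 0, "wx": 0, "wy": 0, "wz": 0}, {"tx": -1.3, "ty": 0.44, "tz": 0, "wx": 0, "wy": 0, "wz": 0}, {"tx": -1.22, "ty": 0.65, "tz": 0, "wx": 0, "wy": 0, "wz": 0}, {"tx": -1.11, "ty": 0.84, "tz": 0, "wx": 0, "wy": 0, "wz": 0}, {"tx": -0.95, "ty": 1.01, "tz": 0, "wx": 0, "wy": 0, "wz": 0}, {"tx": -0.78, "ty": 1.16, "tz": 0, "wx": 0, "wy": 0, "wz": 0}, {"tx": -0.57, "ty": 1.26, "tz": 0, "wx": 0, "wy": 0, "wz": 0}, {"tx": -0.36, "ty": 1.34, "tz": 0, "wx": 0, "wy": 0, "wz": 0}, {"tx": -0.14, "ty": 1.37, "tz": 0, "wx": 0, "wy": 0, "wz": 0}, {"tx": 0.08, "ty": 1.38, "tz": 0, "wx": 0, "wy": 0, "wz": 0}
```

Emit:
{"api": "move_arm", "payload": {
  "plan": [
    {"tx": -1.34, "ty": -0.21, "tz": 0, "wx": 0, "wy": 0, "wz": 0},
    {"tx": -1.36, "ty": 0.01, "tz": 0, "wx": 0, "wy": 0, "wz": 0},
    {"tx": -1.36, "ty": 0.22, "tz": 0, "wx": 0, "wy": 0, "wz": 0},
    {"tx": -1.3, "ty": 0.44, "tz": 0, "wx": 0, "wy": 0, "wz": 0},
    {"tx": -1.22, "ty": 0.65, "tz": 0, "wx": 0, "wy": 0, "wz": 0},
    {"tx": -1.11, "ty": 0.84, "tz": 0, "wx": 0, "wy": 0, "wz": 0},
    {"tx": -0.95, "ty": 1.01, "tz": 0, "wx": 0, "wy": 0, "wz": 0},
    {"tx": -0.78, "ty": 1.16, "tz": 0, "wx": 0, "wy": 0, "wz": 0},
    {"tx": -0.57, "ty": 1.26, "tz": 0, "wx": 0, "wy": 0, "wz": 0},
    {"tx": -0.36, "ty": 1.34, "tz": 0, "wx": 0, "wy": 0, "wz": 0},
    {"tx": -0.14, "ty": 1.37, "tz": 0, "wx": 0, "wy": 0, "wz": 0},
    {"tx": 0.08, "ty": 1.38, "tz": 0, "wx": 0, "wy": 0, "wz": 0}
  ]
}}

```text
time_s: 11.55
ee_pos: [633.4, -154.3, 226.9]
ee_rot: [-180.0, -6.0, 150.2]
force: [-4.1, -2.3, 4.0]
gripper_width: 25.3
gripper_force: 20.0
```

```bash
python3 -c "
from step import *
step(12,pic=True,target=.8)"
```

```text
angles [np.float64(6.45), np.float64(6.455), np.float64(6.463)] pred 6.422
t 11.55 11.55 r 85.6 z -15.2 F [-2.8 -4.1  3.7] gf 20 P [0.1998 0.1383 0.01   0.1664] th 6.491 mod 0.208 w 0.695 psi 12.708
w pred [0.69 0.73 0.76 0.78 0.79 0.8  0.8  0.81 0.81 0.81 0.81 0.81] end th 7.28 cmd psi 14.558
{"tx": 0.37, "ty": 1.53, "tz": 0, "wx": 0, "wy": 0, "wz": 0}, {"tx": 0.55, "ty": 1.28, "tz": 0, "wx": 0, "wy": 0, "wz": 0}, {"tx": 0.74, "ty": 1.15, "tz": 0, "wx": 0, "wy": 0, "wz": 0}, {"tx": 0.9, "ty": 1, "tz": 0, "wx": 0, "wy": 0, "wz": 0}, {"tx": 1.03, "ty": 0.84, "tz": 0, "wx": 0, "wy": 0, "wz": 0}, {"tx": 1.13, "ty": 0.65, "tz": 0, "wx": 0, "wy": 0, "wz": 0}, {"tx": 1.19, "ty": 0.47, "tz": 0, "wx": 0, "wy": 0, "wz": 0}, {"tx": 1.23, "ty": 0.28, "tz": 0, "wx": 0, "wy": 0, "wz": 0}, {"tx": 1.24, "ty": 0.1, "tz": 0, "wx": 0, "wy": 0, "wz": 0}, {"tx": 1.22, "ty": -0.09, "tz": 0, "wx": 0, "wy": 0, "wz": 0}, {"tx": 1.18, "ty": -0.25, "tz": 0, "wx": 0, "wy": 0, "wz": 0}, {"tx": 1.11, "ty": -0.41, "tz": 0, "wx": 0, "wy": 0, "wz": 0}
```

Emit:
{"api": "move_arm", "payload": {
  "plan": [
    {"tx": 0.37, "ty": 1.53, "tz": 0, "wx": 0, "wy": 0, "wz": 0},
    {"tx": 0.55, "ty": 1.28, "tz": 0, "wx": 0, "wy": 0, "wz": 0},
    {"tx": 0.74, "ty": 1.15, "tz": 0, "wx": 0, "wy": 0, "wz": 0},
    {"tx": 0.9, "ty": 1, "tz": 0, "wx": 0, "wy": 0, "wz": 0},
    {"tx": 1.03, "ty": 0.84, "tz": 0, "wx": 0, "wy": 0, "wz": 0},
    {"tx": 1.13, "ty": 0.65, "tz": 0, "wx": 0, "wy": 0, "wz": 0},
    {"tx": 1.19, "ty": 0.47, "tz": 0, "wx": 0, "wy": 0, "wz": 0},
    {"tx": 1.23, "ty": 0.28, "tz": 0, "wx": 0, "wy": 0, "wz": 0},
    {"tx": 1.24, "ty": 0.1, "tz": 0, "wx": 0, "wy": 0, "wz": 0},
    {"tx": 1.22, "ty": -0.09, "tz": 0, "wx": 0, "wy": 0, "wz": 0},
    {"tx": 1.18, "ty": -0.25, "tz": 0, "wx": 0, "wy": 0, "wz": 0},
    {"tx": 1.11, "ty": -0.41, "tz": 0, "wx": 0, "wy": 0, "wz": 0}
  ]
}}

```text
time_s: 12.6
ee_pos: [562.3, -39.0, 239.4]
ee_rot: [180.0, -5.9, 150.2]
force: [2.9, -6.9, -0.2]
gripper_width: 25.7
gripper_force: 20.0
```

```bash
sed -i 's/^    print(", ".join.*$/    for k in range(0,n,12): print(", ".join(chr(123)+"\\"tx\\": %g, \\"ty\\": %g"%tuple(r)+"}" for r in rows[k:k+12]))/' step.py; python3 -c "
from step import *
step(36,pic=False,target=.8)"
```

```text
t 12.6 12.6 r 84.5 z -15.2 F [ 5.9 -4.6  0.4] gf 20 P [0.1998 0.1383 0.01   0.1664] th 7.28 mod 0.997 w 0.815 psi 14.545
w pred [0.82 0.82 0.82 0.82 0.82 0.82 0.81 0.81 0.81 0.81 0.81 0.81 0.81 0.81
 0.81 0.81 0.81 0.81 0.81 0.81 0.81 0.81 0.81 0.81 0.81 0.81 0.81 0.81
 0.81 0.81 0.81 0.81 0.81 0.81 0.81 0.81] end th 9.716 cmd psi 18.188
{"tx": 1.02, "ty": -0.54}, {"tx": 0.92, "ty": -0.67}, {"tx": 0.82, "ty": -0.76}, {"tx": 0.69, "ty": -0.85}, {"tx": 0.56, "ty": -0.91}, {"tx": 0.44, "ty": -0.96}, {"tx": 0.31, "ty": -0.98}, {"tx": 0.19, "ty": -0.98}, {"tx": 0.07, "ty": -0.98}, {"tx": -0.04, "ty": -0.96}, {"tx": -0.14, "ty": -0.93}, {"tx": -0.24, "ty": -0.89}
{"tx": -0.33, "ty": -0.84}, {"tx": -0.4, "ty": -0.78}, {"tx": -0.47, "ty": -0.72}, {"tx": -0.53, "ty": -0.65}, {"tx": -0.57, "ty": -0.59}, {"tx": -0.62, "ty": -0.52}, {"tx": -0.65, "ty": -0.45}, {"tx": -0.68, "ty": -0.39}, {"tx": -0.7, "ty": -0.31}, {"tx": -0.72, "ty": -0.25}, {"tx": -0.72, "ty": -0.18}, {"tx": -0.73, "ty": -0.11}
{"tx": -0.73, "ty": -0.05}, {"tx": -0.72, "ty": 0.01}, {"tx": -0.71, "ty": 0.07}, {"tx": -0.71, "ty": 0.13}, {"tx": -0.69, "ty": 0.19}, {"tx": -0.67, "ty": 0.25}, {"tx": -0.64, "ty": 0.3}, {"tx": -0.63, "ty": 0.36}, {"tx": -0.59, "ty": 0.41}, {"tx": -0.56, "ty": 0.47}, {"tx": -0.53, "ty": 0.51}, {"tx": -0.48, "ty": 0.57}
```

Emit:
{"api": "move_arm", "payload": {
  "plan": [
    {"tx": 1.02, "ty": -0.54, "tz": 0, "wx": 0, "wy": 0, "wz": 0},
    {"tx": 0.92, "ty": -0.67, "tz": 0, "wx": 0, "wy": 0, "wz": 0},
    {"tx": 0.82, "ty": -0.76, "tz": 0, "wx": 0, "wy": 0, "wz": 0},
    {"tx": 0.69, "ty": -0.85, "tz": 0, "wx": 0, "wy": 0, "wz": 0},
    {"tx": 0.56, "ty": -0.91, "tz": 0, "wx": 0, "wy": 0, "wz": 0},
    {"tx": 0.44, "ty": -0.96, "tz": 0, "wx": 0, "wy": 0, "wz": 0},
    {"tx": 0.31, "ty": -0.98, "tz": 0, "wx": 0, "wy": 0, "wz": 0},
    {"tx": 0.19, "ty": -0.98, "tz": 0, "wx": 0, "wy": 0, "wz": 0},
    {"tx": 0.07, "ty": -0.98, "tz": 0, "wx": 0, "wy": 0, "wz": 0},
    {"tx": -0.04, "ty": -0.96, "tz": 0, "wx": 0, "wy": 0, "wz": 0},
    {"tx": -0.14, "ty": -0.93, "tz": 0, "wx": 0, "wy": 0, "wz": 0},
    {"tx": -0.24, "ty": -0.89, "tz": 0, "wx": 0, "wy": 0, "wz": 0}
  ]
}}

```text
time_s: 13.6
ee_pos: [471.6, -106.4, 244.2]
ee_rot: [179.8, -6.0, 150.2]
force: [4.5, 0.5, -1.5]
gripper_width: 25.5
gripper_force: 20.0
```

Emit:
{"api": "move_arm", "payload": {
  "plan": [
    {"tx": -0.33, "ty": -0.84, "tz": 0, "wx": 0, "wy": 0, "wz": 0},
    {"tx": -0.4, "ty": -0.78, "tz": 0, "wx": 0, "wy": 0, "wz": 0},
    {"tx": -0.47, "ty": -0.72, "tz": 0, "wx": 0, "wy": 0, "wz": 0},
    {"tx": -0.53, "ty": -0.65, "tz": 0, "wx": 0, "wy": 0, "wz": 0},
    {"tx": -0.57, "ty": -0.59, "tz": 0, "wx": 0, "wy": 0, "wz": 0},
    {"tx": -0.62, "ty": -0.52, "tz": 0, "wx": 0, "wy": 0, "wz": 0},
    {"tx": -0.65, "ty": -0.45, "tz": 0, "wx": 0, "wy": 0, "wz": 0},
    {"tx": -0.68, "ty": -0.39, "tz": 0, "wx": 0, "wy": 0, "wz": 0},
    {"tx": -0.7, "ty": -0.31, "tz": 0, "wx": 0, "wy": 0, "wz": 0},
    {"tx": -0.72, "ty": -0.25, "tz": 0, "wx": 0, "wy": 0, "wz": 0},
    {"tx": -0.72, "ty": -0.18, "tz": 0, "wx": 0, "wy": 0, "wz": 0},
    {"tx": -0.73, "ty": -0.11, "tz": 0, "wx": 0, "wy": 0, "wz": 0}
  ]
}}

```text
time_s: 14.6
ee_pos: [503.9, -192.2, 236.8]
ee_rot: [179.9, -6.1, 150.2]
force: [2.0, 4.2, 1.8]
gripper_width: 25.5
gripper_force: 20.0
```

Emit:
{"api": "move_arm", "payload": {
  "plan": [
    {"tx": -0.73, "ty": -0.05, "tz": 0, "wx": 0, "wy": 0, "wz": 0},
    {"tx": -0.72, "ty": 0.01, "tz": 0, "wx": 0, "wy": 0, "wz": 0},
    {"tx": -0.71, "ty": 0.07, "tz": 0, "wx": 0, "wy": 0, "wz": 0},
    {"tx": -0.71, "ty": 0.13, "tz": 0, "wx": 0, "wy": 0, "wz": 0},
    {"tx": -0.69, "ty": 0.19, "tz": 0, "wx": 0, "wy": 0, "wz": 0},
    {"tx": -0.67, "ty": 0.25, "tz": 0, "wx": 0, "wy": 0, "wz": 0},
    {"tx": -0.64, "ty": 0.3, "tz": 0, "wx": 0, "wy": 0, "wz": 0},
    {"tx": -0.63, "ty": 0.36, "tz": 0, "wx": 0, "wy": 0, "wz": 0},
    {"tx": -0.59, "ty": 0.41, "tz": 0, "wx": 0, "wy": 0, "wz": 0},
    {"tx": -0.56, "ty": 0.47, "tz": 0, "wx": 0, "wy": 0, "wz": 0},
    {"tx": -0.53, "ty": 0.51, "tz": 0, "wx": 0, "wy": 0, "wz": 0},
    {"tx": -0.48, "ty": 0.57, "tz": 0, "wx": 0, "wy": 0, "wz": 0}
  ]
}}

```text
time_s: 15.6
ee_pos: [586.5, -202.3, 228.7]
ee_rot: [-180.0, -6.0, 150.2]
force: [-1.8, 3.0, 3.8]
gripper_width: 25.5
gripper_force: 20.0
```

```bash
python3 -c "
from step import *
step(36,pic=True,target=.81)"
```

```text
angles [np.float64(9.717), np.float64(9.72)] pred 9.716
t 15.6 15.6 r 85.9 z -15.2 F [-3.5  1.7  3.5] gf 20 P [0.1998 0.1382 0.01   0.1665] th 9.757 mod 3.474 w 0.727 psi 18.188
w pred [0.72 0.76 0.77 0.79 0.8  0.81 0.81 0.81 0.82 0.82 0.82 0.82 0.82 0.82
 0.82 0.82 0.82 0.82 0.82 0.82 0.82 0.83 0.83 0.83 0.83 0.83 0.83 0.83
 0.83 0.83 0.83 0.83 0.83 0.83 0.83 0.83] end th 12.208 cmd psi 22.845
{"tx": -0.53, "ty": 0.76}, {"tx": -0.4, "ty": 0.72}, {"tx": -0.33, "ty": 0.76}, {"tx": -0.25, "ty": 0.8}, {"tx": -0.18, "ty": 0.82}, {"tx": -0.09, "ty": 0.84}, {"tx": -0.01, "ty": 0.87}, {"tx": 0.08, "ty": 0.87}, {"tx": 0.18, "ty": 0.88}, {"tx": 0.27, "ty": 0.88}, {"tx": 0.38, "ty": 0.86}, {"tx": 0.48, "ty": 0.83}
{"tx": 0.58, "ty": 0.78}, {"tx": 0.68, "ty": 0.73}, {"tx": 0.79, "ty": 0.66}, {"tx": 0.88, "ty": 0.57}, {"tx": 0.96, "ty": 0.46}, {"tx": 1.03, "ty": 0.35}, {"tx": 1.09, "ty": 0.22}, {"tx": 1.14, "ty": 0.07}, {"tx": 1.15, "ty": -0.09}, {"tx": 1.15, "ty": -0.24}, {"tx": 1.13, "ty": -0.42}, {"tx": 1.07, "ty": -0.57}
{"tx": 0.99, "ty": -0.74}, {"tx": 0.89, "ty": -0.88}, {"tx": 0.76, "ty": -1.03}, {"tx": 0.6, "ty": -1.14}, {"tx": 0.43, "ty": -1.23}, {"tx": 0.24, "ty": -1.29}, {"tx": 0.03, "ty": -1.33}, {"tx": -0.18, "ty": -1.33}, {"tx": -0.39, "ty": -1.3}, {"tx": -0.59, "ty": -1.22}, {"tx": -0.78, "ty": -1.12}, {"tx": -0.96, "ty": -0.98}
```

Emit:
{"api": "move_arm", "payload": {
  "plan": [
    {"tx": -0.53, "ty": 0.76, "tz": 0, "wx": 0, "wy": 0, "wz": 0},
    {"tx": -0.4, "ty": 0.72, "tz": 0, "wx": 0, "wy": 0, "wz": 0},
    {"tx": -0.33, "ty": 0.76, "tz": 0, "wx": 0, "wy": 0, "wz": 0},
    {"tx": -0.25, "ty": 0.8, "tz": 0, "wx": 0, "wy": 0, "wz": 0},
    {"tx": -0.18, "ty": 0.82, "tz": 0, "wx": 0, "wy": 0, "wz": 0},
    {"tx": -0.09, "ty": 0.84, "tz": 0, "wx": 0, "wy": 0, "wz": 0},
    {"tx": -0.01, "ty": 0.87, "tz": 0, "wx": 0, "wy": 0, "wz": 0},
    {"tx": 0.08, "ty": 0.87, "tz": 0, "wx": 0, "wy": 0, "wz": 0},
    {"tx": 0.18, "ty": 0.88, "tz": 0, "wx": 0, "wy": 0, "wz": 0},
    {"tx": 0.27, "ty": 0.88, "tz": 0, "wx": 0, "wy": 0, "wz": 0},
    {"tx": 0.38, "ty": 0.86, "tz": 0, "wx": 0, "wy": 0, "wz": 0},
    {"tx": 0.48, "ty": 0.83, "tz": 0, "wx": 0, "wy": 0, "wz": 0}
  ]
}}

```text
time_s: 16.65
ee_pos: [639.1, -118.1, 228.3]
ee_rot: [-180.0, -5.9, 150.2]
force: [-3.9, -2.8, 4.2]
gripper_width: 25.6
gripper_force: 20.0
```

Emit:
{"api": "move_arm", "payload": {
  "plan": [
    {"tx": 0.58, "ty": 0.78, "tz": 0, "wx": 0, "wy": 0, "wz": 0},
    {"tx": 0.68, "ty": 0.73, "tz": 0, "wx": 0, "wy": 0, "wz": 0},
    {"tx": 0.79, "ty": 0.66, "tz": 0, "wx": 0, "wy": 0, "wz": 0},
    {"tx": 0.88, "ty": 0.57, "tz": 0, "wx": 0, "wy": 0, "wz": 0},
    {"tx": 0.96, "ty": 0.46, "tz": 0, "wx": 0, "wy": 0, "wz": 0},
    {"tx": 1.03, "ty": 0.35, "tz": 0, "wx": 0, "wy": 0, "wz": 0},
    {"tx": 1.09, "ty": 0.22, "tz": 0, "wx": 0, "wy": 0, "wz": 0},
    {"tx": 1.14, "ty": 0.07, "tz": 0, "wx": 0, "wy": 0, "wz": 0},
    {"tx": 1.15, "ty": -0.09, "tz": 0, "wx": 0, "wy": 0, "wz": 0},
    {"tx": 1.15, "ty": -0.24, "tz": 0, "wx": 0, "wy": 0, "wz": 0},
    {"tx": 1.13, "ty": -0.42, "tz": 0, "wx": 0, "wy": 0, "wz": 0},
    {"tx": 1.07, "ty": -0.57, "tz": 0, "wx": 0, "wy": 0, "wz": 0}
  ]
}}

```text
time_s: 17.65
ee_pos: [550.6, -38.8, 240.5]
ee_rot: [179.9, -5.9, 150.2]
force: [4.1, -5.2, 0.8]
gripper_width: 25.9
gripper_force: 20.0
```

Emit:
{"api": "move_arm", "payload": {
  "plan": [
    {"tx": 0.99, "ty": -0.74, "tz": 0, "wx": 0, "wy": 0, "wz": 0},
    {"tx": 0.89, "ty": -0.88, "tz": 0, "wx": 0, "wy": 0, "wz": 0},
    {"tx": 0.76, "ty": -1.03, "tz": 0, "wx": 0, "wy": 0, "wz": 0},
    {"tx": 0.6, "ty": -1.14, "tz": 0, "wx": 0, "wy": 0, "wz": 0},
    {"tx": 0.43, "ty": -1.23, "tz": 0, "wx": 0, "wy": 0, "wz": 0},
    {"tx": 0.24, "ty": -1.29, "tz": 0, "wx": 0, "wy": 0, "wz": 0},
    {"tx": 0.03, "ty": -1.33, "tz": 0, "wx": 0, "wy": 0, "wz": 0},
    {"tx": -0.18, "ty": -1.33, "tz": 0, "wx": 0, "wy": 0, "wz": 0},
    {"tx": -0.39, "ty": -1.3, "tz": 0, "wx": 0, "wy": 0, "wz": 0},
    {"tx": -0.59, "ty": -1.22, "tz": 0, "wx": 0, "wy": 0, "wz": 0},
    {"tx": -0.78, "ty": -1.12, "tz": 0, "wx": 0, "wy": 0, "wz": 0},
    {"tx": -0.96, "ty": -0.98, "tz": 0, "wx": 0, "wy": 0, "wz": 0}
  ]
}}

```text
time_s: 18.65
ee_pos: [473.9, -150.4, 241.7]
ee_rot: [179.8, -6.1, 150.2]
force: [2.4, 5.0, 1.0]
gripper_width: 25.5
gripper_force: 20.0
```

```bash
python3 -c "
from step import *
step(36,pic=False,target=.79)"
```

```text
t 18.65 18.65 r 85.1 z -15.2 F [-0.6  5.5  0.9] gf 20 P [0.1998 0.1382 0.01   0.1665] th 12.208 mod 5.925 w 0.829 psi 22.83
w pred [0.83 0.82 0.82 0.82 0.81 0.81 0.81 0.81 0.81 0.81 0.81 0.81 0.81 0.81
 0.81 0.81 0.81 0.81 0.81 0.81 0.81 0.81 0.81 0.81 0.81 0.81 0.8  0.8
 0.8  0.8  0.8  0.8  0.8  0.8  0.8  0.8 ] end th 14.632 cmd psi 27.776
{"tx": -1.08, "ty": -0.8}, {"tx": -1.2, "ty": -0.63}, {"tx": -1.29, "ty": -0.42}, {"tx": -1.34, "ty": -0.22}, {"tx": -1.36, "ty": 0}, {"tx": -1.34, "ty": 0.22}, {"tx": -1.28, "ty": 0.43}, {"tx": -1.2, "ty": 0.62}, {"tx": -1.07, "ty": 0.79}, {"tx": -0.94, "ty": 0.95}, {"tx": -0.76, "ty": 1.07}, {"tx": -0.59, "ty": 1.17}
{"tx": -0.4, "ty": 1.23}, {"tx": -0.2, "ty": 1.26}, {"tx": -0.02, "ty": 1.27}, {"tx": 0.17, "ty": 1.23}, {"tx": 0.34, "ty": 1.18}, {"tx": 0.5, "ty": 1.11}, {"tx": 0.64, "ty": 1}, {"tx": 0.76, "ty": 0.9}, {"tx": 0.86, "ty": 0.76}, {"tx": 0.94, "ty": 0.63}, {"tx": 1, "ty": 0.5}, {"tx": 1.02, "ty": 0.35}
{"tx": 1.05, "ty": 0.22}, {"tx": 1.04, "ty": 0.08}, {"tx": 1.02, "ty": -0.04}, {"tx": 0.99, "ty": -0.16}, {"tx": 0.94, "ty": -0.26}, {"tx": 0.89, "ty": -0.37}, {"tx": 0.82, "ty": -0.45}, {"tx": 0.75, "ty": -0.52}, {"tx": 0.67, "ty": -0.59}, {"tx": 0.6, "ty": -0.64}, {"tx": 0.51, "ty": -0.69}, {"tx": 0.44, "ty": -0.71}
```

Emit:
{"api": "move_arm", "payload": {
  "plan": [
    {"tx": -1.08, "ty": -0.8, "tz": 0, "wx": 0, "wy": 0, "wz": 0},
    {"tx": -1.2, "ty": -0.63, "tz": 0, "wx": 0, "wy": 0, "wz": 0},
    {"tx": -1.29, "ty": -0.42, "tz": 0, "wx": 0, "wy": 0, "wz": 0},
    {"tx": -1.34, "ty": -0.22, "tz": 0, "wx": 0, "wy": 0, "wz": 0},
    {"tx": -1.36, "ty": 0, "tz": 0, "wx": 0, "wy": 0, "wz": 0},
    {"tx": -1.34, "ty": 0.22, "tz": 0, "wx": 0, "wy": 0, "wz": 0},
    {"tx": -1.28, "ty": 0.43, "tz": 0, "wx": 0, "wy": 0, "wz": 0},
    {"tx": -1.2, "ty": 0.62, "tz": 0, "wx": 0, "wy": 0, "wz": 0},
    {"tx": -1.07, "ty": 0.79, "tz": 0, "wx": 0, "wy": 0, "wz": 0},
    {"tx": -0.94, "ty": 0.95, "tz": 0, "wx": 0, "wy": 0, "wz": 0},
    {"tx": -0.76, "ty": 1.07, "tz": 0, "wx": 0, "wy": 0, "wz": 0},
    {"tx": -0.59, "ty": 1.17, "tz": 0, "wx": 0, "wy": 0, "wz": 0}
  ]
}}

```text
time_s: 19.65
ee_pos: [605.3, -191.6, 227.5]
ee_rot: [-179.8, -6.2, 150.2]
force: [-5.8, 2.2, 6.8]
gripper_width: 25.6
gripper_force: 20.0
```

Emit:
{"api": "move_arm", "payload": {
  "plan": [
    {"tx": -0.4, "ty": 1.23, "tz": 0, "wx": 0, "wy": 0, "wz": 0},
    {"tx": -0.2, "ty": 1.26, "tz": 0, "wx": 0, "wy": 0, "wz": 0},
    {"tx": -0.02, "ty": 1.27, "tz": 0, "wx": 0, "wy": 0, "wz": 0},
    {"tx": 0.17, "ty": 1.23, "tz": 0, "wx": 0, "wy": 0, "wz": 0},
    {"tx": 0.34, "ty": 1.18, "tz": 0, "wx": 0, "wy": 0, "wz": 0},
    {"tx": 0.5, "ty": 1.11, "tz": 0, "wx": 0, "wy": 0, "wz": 0},
    {"tx": 0.64, "ty": 1, "tz": 0, "wx": 0, "wy": 0, "wz": 0},
    {"tx": 0.76, "ty": 0.9, "tz": 0, "wx": 0, "wy": 0, "wz": 0},
    {"tx": 0.86, "ty": 0.76, "tz": 0, "wx": 0, "wy": 0, "wz": 0},
    {"tx": 0.94, "ty": 0.63, "tz": 0, "wx": 0, "wy": 0, "wz": 0},
    {"tx": 1, "ty": 0.5, "tz": 0, "wx": 0, "wy": 0, "wz": 0},
    {"tx": 1.02, "ty": 0.35, "tz": 0, "wx": 0, "wy": 0, "wz": 0}
  ]
}}

```text
time_s: 20.65
ee_pos: [614.0, -62.9, 233.5]
ee_rot: [180.0, -6.0, 150.2]
force: [-0.7, -3.9, 2.7]
gripper_width: 25.2
gripper_force: 20.0
```

Emit:
{"api": "move_arm", "payload": {
  "plan": [
    {"tx": 1.05, "ty": 0.22, "tz": 0, "wx": 0, "wy": 0, "wz": 0},
    {"tx": 1.04, "ty": 0.08, "tz": 0, "wx": 0, "wy": 0, "wz": 0},
    {"tx": 1.02, "ty": -0.04, "tz": 0, "wx": 0, "wy": 0, "wz": 0},
    {"tx": 0.99, "ty": -0.16, "tz": 0, "wx": 0, "wy": 0, "wz": 0},
    {"tx": 0.94, "ty": -0.26, "tz": 0, "wx": 0, "wy": 0, "wz": 0},
    {"tx": 0.89, "ty": -0.37, "tz": 0, "wx": 0, "wy": 0, "wz": 0},
    {"tx": 0.82, "ty": -0.45, "tz": 0, "wx": 0, "wy": 0, "wz": 0},
    {"tx": 0.75, "ty": -0.52, "tz": 0, "wx": 0, "wy": 0, "wz": 0},
    {"tx": 0.67, "ty": -0.59, "tz": 0, "wx": 0, "wy": 0, "wz": 0},
    {"tx": 0.6, "ty": -0.64, "tz": 0, "wx": 0, "wy": 0, "wz": 0},
    {"tx": 0.51, "ty": -0.69, "tz": 0, "wx": 0, "wy": 0, "wz": 0},
    {"tx": 0.44, "ty": -0.71, "tz": 0, "wx": 0, "wy": 0, "wz": 0}
  ]
}}

```text
time_s: 21.65
ee_pos: [509.4, -52.0, 243.6]
ee_rot: [180.0, -6.0, 150.2]
force: [2.6, -2.7, -0.1]
gripper_width: 25.6
gripper_force: 20.0
```

```bash
python3 -c "
from step import *
step(24,pic=False,target=.79)"
```

```text
t 21.65 21.65 r 84.4 z -15.2 F [ 3.6 -1.   0.2] gf 20 P [0.1998 0.1382 0.01   0.1665] th 14.632 mod 2.065 w 0.802 psi 27.767
w pred [0.8 0.8 0.8 0.8 0.8 0.8 0.8 0.8 0.8 0.8 0.8 0.8 0.8 0.8 0.8 0.8 0.8 0.8
 0.8 0.8 0.8 0.8 0.8 0.8] end th 16.232 cmd psi 29.872
{"tx": 0.36, "ty": -0.74}, {"tx": 0.28, "ty": -0.76}, {"tx": 0.2, "ty": -0.76}, {"tx": 0.13, "ty": -0.77}, {"tx": 0.06, "ty": -0.76}, {"tx": -0.01, "ty": -0.75}, {"tx": -0.07, "ty": -0.73}, {"tx": -0.14, "ty": -0.72}, {"tx": -0.19, "ty": -0.7}, {"tx": -0.25, "ty": -0.67}, {"tx": -0.31, "ty": -0.65}, {"tx": -0.35, "ty": -0.61}
{"tx": -0.41, "ty": -0.58}, {"tx": -0.45, "ty": -0.55}, {"tx": -0.49, "ty": -0.5}, {"tx": -0.54, "ty": -0.47}, {"tx": -0.57, "ty": -0.42}, {"tx": -0.62, "ty": -0.37}, {"tx": -0.65, "ty": -0.32}, {"tx": -0.68, "ty": -0.27}, {"tx": -0.71, "ty": -0.21}, {"tx": -0.74, "ty": -0.15}, {"tx": -0.76, "ty": -0.09}, {"tx": -0.78, "ty": -0.01}
```

Emit:
{"api": "move_arm", "payload": {
  "plan": [
    {"tx": 0.36, "ty": -0.74, "tz": 0, "wx": 0, "wy": 0, "wz": 0},
    {"tx": 0.28, "ty": -0.76, "tz": 0, "wx": 0, "wy": 0, "wz": 0},
    {"tx": 0.2, "ty": -0.76, "tz": 0, "wx": 0, "wy": 0, "wz": 0},
    {"tx": 0.13, "ty": -0.77, "tz": 0, "wx": 0, "wy": 0, "wz": 0},
    {"tx": 0.06, "ty": -0.76, "tz": 0, "wx": 0, "wy": 0, "wz": 0},
    {"tx": -0.01, "ty": -0.75, "tz": 0, "wx": 0, "wy": 0, "wz": 0},
    {"tx": -0.07, "ty": -0.73, "tz": 0, "wx": 0, "wy": 0, "wz": 0},
    {"tx": -0.14, "ty": -0.72, "tz": 0, "wx": 0, "wy": 0, "wz": 0},
    {"tx": -0.19, "ty": -0.7, "tz": 0, "wx": 0, "wy": 0, "wz": 0},
    {"tx": -0.25, "ty": -0.67, "tz": 0, "wx": 0, "wy": 0, "wz": 0},
    {"tx": -0.31, "ty": -0.65, "tz": 0, "wx": 0, "wy": 0, "wz": 0},
    {"tx": -0.35, "ty": -0.61, "tz": 0, "wx": 0, "wy": 0, "wz": 0}
  ]
}}

```text
time_s: 22.65
ee_pos: [469.8, -128.3, 243.2]
ee_rot: [179.9, -6.0, 150.2]
force: [4.8, 1.8, -0.1]
gripper_width: 25.3
gripper_force: 20.0
```

Emit:
{"api": "move_arm", "payload": {
  "plan": [
    {"tx": -0.41, "ty": -0.58, "tz": 0, "wx": 0, "wy": 0, "wz": 0},
    {"tx": -0.45, "ty": -0.55, "tz": 0, "wx": 0, "wy": 0, "wz": 0},
    {"tx": -0.49, "ty": -0.5, "tz": 0, "wx": 0, "wy": 0, "wz": 0},
    {"tx": -0.54, "ty": -0.47, "tz": 0, "wx": 0, "wy": 0, "wz": 0},
    {"tx": -0.57, "ty": -0.42, "tz": 0, "wx": 0, "wy": 0, "wz": 0},
    {"tx": -0.62, "ty": -0.37, "tz": 0, "wx": 0, "wy": 0, "wz": 0},
    {"tx": -0.65, "ty": -0.32, "tz": 0, "wx": 0, "wy": 0, "wz": 0},
    {"tx": -0.68, "ty": -0.27, "tz": 0, "wx": 0, "wy": 0, "wz": 0},
    {"tx": -0.71, "ty": -0.21, "tz": 0, "wx": 0, "wy": 0, "wz": 0},
    {"tx": -0.74, "ty": -0.15, "tz": 0, "wx": 0, "wy": 0, "wz": 0},
    {"tx": -0.76, "ty": -0.09, "tz": 0, "wx": 0, "wy": 0, "wz": 0},
    {"tx": -0.78, "ty": -0.01, "tz": 0, "wx": 0, "wy": 0, "wz": 0}
  ]
}}

```text
time_s: 23.65
ee_pos: [513.9, -198.6, 235.5]
ee_rot: [180.0, -6.1, 150.2]
force: [1.6, 5.3, 2.9]
gripper_width: 25.5
gripper_force: 20.0
```

```bash
python3 -c "
from step import *
step(12,pic=False,target=.79)"
```

```text
t 23.65 23.65 r 85.7 z -15.2 F [-1.5  5.3  2.7] gf 20 P [0.1998 0.1382 0.01   0.1665] th 16.232 mod 3.666 w 0.8 psi 29.863
w pred [0.8 0.8 0.8 0.8 0.8 0.8 0.8 0.8 0.8 0.8 0.8 0.8] end th 17.034 cmd psi 31.133
{"tx": -0.79, "ty": 0.06}, {"tx": -0.8, "ty": 0.13}, {"tx": -0.8, "ty": 0.22}, {"tx": -0.78, "ty": 0.29}, {"tx": -0.77, "ty": 0.39}, {"tx": -0.75, "ty": 0.47}, {"tx": -0.7, "ty": 0.55}, {"tx": -0.66, "ty": 0.65}, {"tx": -0.59, "ty": 0.73}, {"tx": -0.52, "ty": 0.8}, {"tx": -0.44, "ty": 0.88}, {"tx": -0.34, "ty": 0.95}
```

Emit:
{"api": "move_arm", "payload": {
  "plan": [
    {"tx": -0.79, "ty": 0.06, "tz": 0, "wx": 0, "wy": 0, "wz": 0},
    {"tx": -0.8, "ty": 0.13, "tz": 0, "wx": 0, "wy": 0, "wz": 0},
    {"tx": -0.8, "ty": 0.22, "tz": 0, "wx": 0, "wy": 0, "wz": 0},
    {"tx": -0.78, "ty": 0.29, "tz": 0, "wx": 0, "wy": 0, "wz": 0},
    {"tx": -0.77, "ty": 0.39, "tz": 0, "wx": 0, "wy": 0, "wz": 0},
    {"tx": -0.75, "ty": 0.47, "tz": 0, "wx": 0, "wy": 0, "wz": 0},
    {"tx": -0.7, "ty": 0.55, "tz": 0, "wx": 0, "wy": 0, "wz": 0},
    {"tx": -0.66, "ty": 0.65, "tz": 0, "wx": 0, "wy": 0, "wz": 0},
    {"tx": -0.59, "ty": 0.73, "tz": 0, "wx": 0, "wy": 0, "wz": 0},
    {"tx": -0.52, "ty": 0.8, "tz": 0, "wx": 0, "wy": 0, "wz": 0},
    {"tx": -0.44, "ty": 0.88, "tz": 0, "wx": 0, "wy": 0, "wz": 0},
    {"tx": -0.34, "ty": 0.95, "tz": 0, "wx": 0, "wy": 0, "wz": 0}
  ]
}}

```text
time_s: 24.65
ee_pos: [612.4, -185.6, 227.1]
ee_rot: [-179.8, -6.1, 150.2]
force: [-4.5, 0.8, 5.6]
gripper_width: 25.4
gripper_force: 20.0
```

```bash
python3 -c "
from step import *
step(6,pic=True,target=.79)"
```

```text
angles [np.float64(17.032), np.float64(17.051)] pred 17.034
t 24.65 24.65 r 85.9 z -15.2 F [-4.8 -1.5  5.1] gf 20 P [0.1996 0.1384 0.01   0.167 ] th 17.076 mod 4.51 w 0.692 psi 31.133
w pred [0.69 0.73 0.75 0.77 0.78 0.79] end th 17.455 cmd psi 31.944
{"tx": -0.26, "ty": 1.21}, {"tx": -0.08, "ty": 1.1}, {"tx": 0.07, "ty": 1.12}, {"tx": 0.21, "ty": 1.11}, {"tx": 0.37, "ty": 1.08}, {"tx": 0.51, "ty": 1.04}
```

Emit:
{"api": "move_arm", "payload": {
  "plan": [
    {"tx": -0.26, "ty": 1.21, "tz": 0, "wx": 0, "wy": 0, "wz": 0},
    {"tx": -0.08, "ty": 1.1, "tz": 0, "wx": 0, "wy": 0, "wz": 0},
    {"tx": 0.07, "ty": 1.12, "tz": 0, "wx": 0, "wy": 0, "wz": 0},
    {"tx": 0.21, "ty": 1.11, "tz": 0, "wx": 0, "wy": 0, "wz": 0},
    {"tx": 0.37, "ty": 1.08, "tz": 0, "wx": 0, "wy": 0, "wz": 0},
    {"tx": 0.51, "ty": 1.04, "tz": 0, "wx": 0, "wy": 0, "wz": 0}
  ]
}}

```text
time_s: 25.2
ee_pos: [639.3, -124.5, 227.9]
ee_rot: [-179.7, -5.9, 150.2]
force: [-3.1, -3.3, 4.4]
gripper_width: 25.4
gripper_force: 20.0
```

```bash
python3 -c "
from step import *
step(12,pic=False,target=.5)"
```

```text
t 25.2 25.2 r 85.4 z -15.2 F [-1.5 -4.4  4.3] gf 20 P [0.1996 0.1384 0.01   0.167 ] th 17.455 mod 4.889 w 0.792 psi 31.931
w pred [0.79 0.73 0.67 0.62 0.59 0.57 0.55 0.54 0.53 0.53 0.52 0.52] end th 18.041 cmd psi 33.31
{"tx": 0.45, "ty": 0.68}, {"tx": 0.51, "ty": 0.65}, {"tx": 0.6, "ty": 0.61}, {"tx": 0.69, "ty": 0.58}, {"tx": 0.79, "ty": 0.53}, {"tx": 0.88, "ty": 0.44}, {"tx": 0.94, "ty": 0.35}, {"tx": 1, "ty": 0.24}, {"tx": 1.03, "ty": 0.12}, {"tx": 1.06, "ty": -0.01}, {"tx": 1.05, "ty": -0.14}, {"tx": 1.05, "ty": -0.28}
```

Emit:
{"api": "move_arm", "payload": {
  "plan": [
    {"tx": 0.45, "ty": 0.68, "tz": 0, "wx": 0, "wy": 0, "wz": 0},
    {"tx": 0.51, "ty": 0.65, "tz": 0, "wx": 0, "wy": 0, "wz": 0},
    {"tx": 0.6, "ty": 0.61, "tz": 0, "wx": 0, "wy": 0, "wz": 0},
    {"tx": 0.69, "ty": 0.58, "tz": 0, "wx": 0, "wy": 0, "wz": 0},
    {"tx": 0.79, "ty": 0.53, "tz": 0, "wx": 0, "wy": 0, "wz": 0},
    {"tx": 0.88, "ty": 0.44, "tz": 0, "wx": 0, "wy": 0, "wz": 0},
    {"tx": 0.94, "ty": 0.35, "tz": 0, "wx": 0, "wy": 0, "wz": 0},
    {"tx": 1, "ty": 0.24, "tz": 0, "wx": 0, "wy": 0, "wz": 0},
    {"tx": 1.03, "ty": 0.12, "tz": 0, "wx": 0, "wy": 0, "wz": 0},
    {"tx": 1.06, "ty": -0.01, "tz": 0, "wx": 0, "wy": 0, "wz": 0},
    {"tx": 1.05, "ty": -0.14, "tz": 0, "wx": 0, "wy": 0, "wz": 0},
    {"tx": 1.05, "ty": -0.28, "tz": 0, "wx": 0, "wy": 0, "wz": 0}
  ]
}}

```text
time_s: 26.2
ee_pos: [570.3, -40.1, 238.6]
ee_rot: [180.0, -6.0, 150.2]
force: [3.7, -3.1, 1.0]
gripper_width: 25.4
gripper_force: 20.0
```

```bash
python3 -c "
from step import *
step(12,pic=True,target=.4)"
```

```text
angles [np.float64(18.055), np.float64(18.068), np.float64(18.072)] pred 18.041
t 26.2 26.2 r 84.4 z -15.2 F [ 4.7 -0.9  1.5] gf 20 P [0.1994 0.1391 0.01   0.1684] th 18.07 mod 5.504 w 0.401 psi 33.31
w pred [0.39 0.4  0.41 0.41 0.41 0.41 0.41 0.41 0.41 0.41 0.41 0.41] end th 18.48 cmd psi 34.809
{"tx": 1.04, "ty": -0.43}, {"tx": 0.9, "ty": -0.5}, {"tx": 0.83, "ty": -0.63}, {"tx": 0.76, "ty": -0.72}, {"tx": 0.66, "ty": -0.81}, {"tx": 0.56, "ty": -0.89}, {"tx": 0.45, "ty": -0.95}, {"tx": 0.33, "ty": -1.01}, {"tx": 0.2, "ty": -1.05}, {"tx": 0.06, "ty": -1.06}, {"tx": -0.06, "ty": -1.07}, {"tx": -0.2, "ty": -1.05}
```

Emit:
{"api": "move_arm", "payload": {
  "plan": [
    {"tx": 1.04, "ty": -0.43, "tz": 0, "wx": 0, "wy": 0, "wz": 0},
    {"tx": 0.9, "ty": -0.5, "tz": 0, "wx": 0, "wy": 0, "wz": 0},
    {"tx": 0.83, "ty": -0.63, "tz": 0, "wx": 0, "wy": 0, "wz": 0},
    {"tx": 0.76, "ty": -0.72, "tz": 0, "wx": 0, "wy": 0, "wz": 0},
    {"tx": 0.66, "ty": -0.81, "tz": 0, "wx": 0, "wy": 0, "wz": 0},
    {"tx": 0.56, "ty": -0.89, "tz": 0, "wx": 0, "wy": 0, "wz": 0},
    {"tx": 0.45, "ty": -0.95, "tz": 0, "wx": 0, "wy": 0, "wz": 0},
    {"tx": 0.33, "ty": -1.01, "tz": 0, "wx": 0, "wy": 0, "wz": 0},
    {"tx": 0.2, "ty": -1.05, "tz": 0, "wx": 0, "wy": 0, "wz": 0},
    {"tx": 0.06, "ty": -1.06, "tz": 0, "wx": 0, "wy": 0, "wz": 0},
    {"tx": -0.06, "ty": -1.07, "tz": 0, "wx": 0, "wy": 0, "wz": 0},
    {"tx": -0.2, "ty": -1.05, "tz": 0, "wx": 0, "wy": 0, "wz": 0}
  ]
}}

```text
time_s: 27.25
ee_pos: [473.1, -100.2, 244.4]
ee_rot: [179.7, -6.0, 150.2]
force: [7.2, 2.2, -0.8]
gripper_width: 25.6
gripper_force: 20.0
```

```bash
cp log.json bak.json; python3 -c "
from step import *
step(12,pic=True,target=.4,prof=[.4]*9+[0]*3)"
```

```text
angles [np.float64(18.493), np.float64(18.494), np.float64(18.505)] pred 18.48
t 27.25 27.25 r 84.7 z -15.2 F [ 5.2  5.5 -0.2] gf 20 P [0.1993 0.1388 0.01   0.1686] th 18.5 mod 5.934 w 0.301 psi 34.809
w pred [0.3  0.34 0.36 0.38 0.39 0.4  0.4  0.41 0.41 0.41 0.2  0.01] end th 18.821 cmd psi 35.995
{"tx": -0.41, "ty": -1.21}, {"tx": -0.51, "ty": -1}, {"tx": -0.64, "ty": -0.93}, {"tx": -0.73, "ty": -0.82}, {"tx": -0.84, "ty": -0.72}, {"tx": -0.91, "ty": -0.6}, {"tx": -0.98, "ty": -0.47}, {"tx": -1.03, "ty": -0.35}, {"tx": -1.06, "ty": -0.21}, {"tx": 0, "ty": 0}, {"tx": 0, "ty": 0}, {"tx": 0, "ty": 0}
```

Emit:
{"api": "move_arm", "payload": {
  "plan": [
    {"tx": -0.41, "ty": -1.21, "tz": 0, "wx": 0, "wy": 0, "wz": 0},
    {"tx": -0.51, "ty": -1, "tz": 0, "wx": 0, "wy": 0, "wz": 0},
    {"tx": -0.64, "ty": -0.93, "tz": 0, "wx": 0, "wy": 0, "wz": 0},
    {"tx": -0.73, "ty": -0.82, "tz": 0, "wx": 0, "wy": 0, "wz": 0},
    {"tx": -0.84, "ty": -0.72, "tz": 0, "wx": 0, "wy": 0, "wz": 0},
    {"tx": -0.91, "ty": -0.6, "tz": 0, "wx": 0, "wy": 0, "wz": 0},
    {"tx": -0.98, "ty": -0.47, "tz": 0, "wx": 0, "wy": 0, "wz": 0},
    {"tx": -1.03, "ty": -0.35, "tz": 0, "wx": 0, "wy": 0, "wz": 0},
    {"tx": -1.06, "ty": -0.21, "tz": 0, "wx": 0, "wy": 0, "wz": 0},
    {"tx": -0.9, "ty": -0.06, "tz": 0, "wx": 0, "wy": 0, "wz": 0},
    {"tx": 0, "ty": 0, "tz": 0, "wx": 0, "wy": 0, "wz": 0},
    {"tx": 0, "ty": 0, "tz": 0, "wx": 0, "wy": 0, "wz": 0}
  ]
}}

```text
time_s: 28.3
ee_pos: [511.7, -197.3, 235.8]
ee_rot: [180.0, -5.9, 150.2]
force: [2.4, 2.0, 2.8]
gripper_width: 25.3
gripper_force: 20.0
```

Emit:
{"api": "move_arm", "payload": {
  "plan": [
    {"tx": 0, "ty": 0, "tz": 0, "wx": 0, "wy": 0, "wz": 0},
    {"tx": 0, "ty": 0, "tz": 0, "wx": 0, "wy": 0, "wz": 0},
    {"tx": 0, "ty": 0, "tz": 0, "wx": 0, "wy": 0, "wz": 0},
    {"tx": 0, "ty": 0, "tz": 0, "wx": 0, "wy": 0, "wz": 0},
    {"tx": 0, "ty": 0, "tz": 0, "wx": 0, "wy": 0, "wz": 0},
    {"tx": 0, "ty": 0, "tz": 0, "wx": 0, "wy": 0, "wz": 0}
  ]
}}

```text
time_s: 28.8
ee_pos: [510.0, -196.3, 236.0]
ee_rot: [180.0, -6.0, 150.2]
force: [2.0, 1.6, 2.9]
gripper_width: 25.6
gripper_force: 20.0
```

```bash
python3 - <<'E'
from h import *
q,R,s=tcp();print(q,np.hypot(*q[:2]),np.array(s["force"])@CR,s["time_s"])
im=[]
for n in("scene","side"):
    f=grab_frame(n);print(n,angle(f,6*np.pi)-6*np.pi)
    u,v=proj(f,C+CR@pol(205,0,-135))[0].astype(int);I=np.ascontiguousarray(f["color"][v-35:v+35,u-35:u+35,::-1]);im.append(cv2.resize(I,(400,400),interpolation=cv2.INTER_CUBIC))
cv2.imwrite("pics/end.png",cv2.hconcat(im))
E
```

```text
[ -2.03526065 -85.58040598 -15.19959942] 85.60460369389207 [0.6199686  2.36390711 2.93501306] 28.8
scene [ 0.01044408  0.03344408  2.04044408 -2.06055592]
side [ 0.02144408  0.02444408  0.06144408 -1.98555592]
```

View pics/end.png

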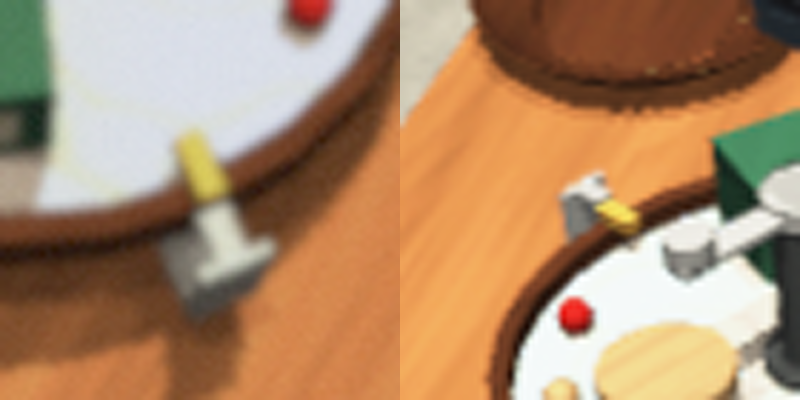

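The stud (left view, about 203,165) lines up with the pointer nose (about 215,225), roughly 4 mm off. I'll release and lift.

Emit:
{"api": "move_arm", "payload": {
  "plan": [
    {"tx": 0, "ty": 0, "tz": 0, "wx": 0, "wy": 0, "wz": 0},
    {"tx": 0, "ty": 0, "tz": 0, "wx": 0, "wy": 0, "wz": 0},
    {"tx": 0, "ty": 0, "tz": 0, "wx": 0, "wy": 0, "wz": 0},
    {"tx": 0, "ty": 0, "tz": 0, "wx": 0, "wy": 0, "wz": 0},
    {"tx": 0, "ty": 0, "tz": 0, "wx": 0, "wy": 0, "wz": 0},
    {"tx": 0, "ty": 0, "tz": 0, "wx": 0, "wy": 0, "wz": 0},
    {"tx": 0, "ty": 0, "tz": 0, "wx": 0, "wy": 0, "wz": 0},
    {"tx": 0, "ty": 0, "tz": 0, "wx": 0, "wy": 0, "wz": 0}
  ],
  "gripper": 7
}}

```text
time_s: 29.57
ee_pos: [510.1, -196.5, 235.9]
ee_rot: [-180.0, -6.0, 150.2]
force: [-0.3, -0.4, -0.5]
gripper_width: 69.8
gripper_force: 0.0
```

Emit:
{"api": "move_arm", "payload": {
  "plan": [
    {"tx": 0, "ty": 0, "tz": -1.5, "wx": 0, "wy": 0, "wz": 0},
    {"tx": 0, "ty": 0, "tz": -2, "wx": 0, "wy": 0, "wz": 0},
    {"tx": 0, "ty": 0, "tz": -2, "wx": 0, "wy": 0, "wz": 0},
    {"tx": 0, "ty": 0, "tz": -2, "wx": 0, "wy": 0, "wz": 0},
    {"tx": 0, "ty": 0, "tz": -1.5, "wx": 0, "wy": 0, "wz": 0},
    {"tx": 0, "ty": 0, "tz": 0, "wx": 0, "wy": 0, "wz": 0},
    {"tx": 0, "ty": 0, "tz": 0, "wx": 0, "wy": 0, "wz": 0},
    {"tx": 0, "ty": 0, "tz": 0, "wx": 0, "wy": 0, "wz": 0},
    {"tx": 0, "ty": 0, "tz": 0, "wx": 0, "wy": 0, "wz": 0},
    {"tx": 0, "ty": 0, "tz": 0, "wx": 0, "wy": 0, "wz": 0}
  ]
}}

```text
time_s: 30.4
ee_pos: [517.8, -200.9, 324.2]
ee_rot: [-180.0, -6.2, 150.2]
force: [0.2, 0.3, 0.5]
gripper_width: 70.2
gripper_force: 0.0
```

```bash
python3 - <<'E'
from h import *
q,R,s=tcp();print(q,s["force"],s["gripper_width"],s["time_s"])
for n in("scene","side","scene"): print(n,angle(grab_frame(n),6*np.pi)-6*np.pi)
print(env.job_done())
E
```

```text
[ -2.25361716 -85.70063925  73.50151499] [0.24327553 0.32588192 0.49734607] 70.16896846179773 30.4
scene [ 0.01244408  0.01644408  0.03344408 -1.99155592]
side [ 0.02144408  0.02444408  0.06344408 -1.98555592]
scene [ 0.01144408  0.01444408  0.03344408 -1.99255592]
the job is handed in; nothing more can be done
None
```

The job is handed in (no verdict shown): by my model fitted to the camera images, the dish turned steadily at about 0.8 rad/s for well over 8 s (lowest modelled dip about 0.69), then stopped with the stud about 4 mm from the pointer, and I let go of the knob at about 29 s.

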